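# Load pellet samples into a nitrogen purge cell

### The arm

A 6-joint arm with a two-finger parallel gripper is mounted at the origin on a cart in front of the work surface, level with it; the furniture and walls round the work are solid. World frame = base frame: x ahead of the robot, y to its left, z up, the work surface at z = 0. Lengths are in m, angles in rad, forces in N, time in s.
With the tool pointing down it reaches from about 0.25 to 0.775 m from the base axis. Payload 8.9 kg.
Tool frame: the origin (TCP) lies at the very end of the fingers, on their centre line; the grasp point (between the pads) lies 19 mm behind it; z points along the fingers, x is the direction in which the jaws open and shut, and the axes are right-handed (so a half turn about z gives the same grasp; the last joint's range is limited). The gripper opens to 85 mm and grips with 20 to 120 N. Pads are 22 mm wide; open, the fingers measure 114 mm over their backs; the gripper's body (76 mm by 85 mm) begins 54 mm behind the grasp point. The pads swing forward as they close: fully open they stand 13 mm farther back than shut.
Start: joints at [1.019, 0.291, -0.153, 1.127, 0, 1.431], TCP at [0.211, 0.481, 0.231] pointing down, gripper open.
Joint ranges: [-2.52, 2.52], [-0.91, 1.74], [-1.3, 1.37], [-1.96, 2.02], [-1.52, 1.47], [-3.14, 3.14]. Speed limits (rad/s): [2.22, 2.22, 2.79, 3.14, 3.14, 3.14].

### API

Orientations are given as a unit quaternion [w, x, y, z].
In Python, from bench import reach, move_straight, movej, command_gripper, hold, ik, grab_frame, camera_info, Unreachable, hand_in, current_time, current_joint_positions, current_dq, current_effort, current_tool_pos, current_orientation, current_contact_force, current_wrist_torque, current_finger_gap gives the robot as it stands. The module is installed in compiled form; this text tells all that it offers. Calls block until the motion is done:
- reach(position, orientation): joint-space move of the TCP to a pose.
- move_straight(position, frame=None, v=0.15): straight line of the TCP; frame=None keeps the orientation; v is the mean speed in m/s.
- movej(angles): joint-space move.
- command_gripper(opening, grasp_force=None): finger opening in m; grasp_force is the grip in N (None keeps the last); returns when the fingers have stopped.
- hold(seconds).
- ik(position, orientation): joint angles nearest the present ones, or None.
- grab_frame(name): name is "scene" or "top" or "wrist"; returns the picture (480x640x3 uint8, red, green, blue); there is no depth.
- camera_info(name): a dict with "fx", "fy", "cx", "cy" (pixels), "R" (3x3) and "t" (3): a world point X has camera coordinates R X + t. Camera axes: x right, y down, z forward; pixel columns grow to the right and rows downward; lengths in m; the calibration is good to about 2 mm. A picture is of the moment at which its call begins: read the wrist's pose just before it. camera_info takes no time and is no camera call; for the wrist camera it gives the pose at the moment of the call.
A pose or a line that the arm cannot do raises Unreachable and nothing moves.
- hand_in(): hands the job in, once; it reports no verdict.
Readings, each from a call of its own:
- current_time(): time.
- current_joint_positions(): joint angles.
- current_dq(): joint speeds.
- current_effort(): joint torques, N m.
- current_tool_pos(): TCP position.
- current_orientation(): TCP orientation.
- current_contact_force(): force on the tool from outside, world axes, zero at the start.
- current_wrist_torque(): the same for the moment, N m.
- current_finger_gap(): finger opening in m.
Only numpy, scipy, OpenCV 4.12 (cv2) and the standard library are available. Lean on these libraries where they do the work, as an engineer would, in place of code of your own. Each camera call takes 0.05 s, during which the arm holds its last target.

### The job

Add the loose pellet samples to the purge cell: shut the gas valve, throw the toggle clamp right back, lift the clear cover off and stand it on the bench beside the station. Lay every pellet from the bench flat on the round stage of the cell, put the cover back down over the stage so that it seats all round, and lock the toggle clamp down on the knob. Then open the valve to half, so that the lever stands on the long 45 degree mark, leaving everything else on the bench where it is.

Things in the scene. Friction and masses are not known exactly. Their poses are not given: they have to be found in the camera images.
- station: Purge station, fixed. Base plate 225 x 380 x 12 mm. Origin on the table under the centre of the round cell; -x faces the robot, +y left. Places (x, y, z) below are mm in this frame. Plate: x -85..140, y -210..170. Behind the cell (x > 76) a gas bottle 72 high with a gauge 108 high; clamp on the left (foot and ears y 84..154, 106 high), valve on the right. Cell flange 144 dia, top at z 32.
- stage (a point): Centre of the top of the cell's round stage, at (0, 0, 38): a disc 101 mm dia, flat, 6 mm above the flange, its edge a 45 degree cone that centres the cover (4 mm play when seated). Four engraved circles of 37 mm dia, centred 32 mm before, behind, left and right of the stage's centre, show where pellets fit. Over the stage keep the gripper's long side along the station's x, off the open clamp.
- cover: Clear plastic cover, loose, about 0.22 kg: upside-down dish, 132 mm outer and 122 mm inner dia, 36 mm high, black knob on top. Origin: centre of its rim plane (underside), z up. Starts seated on the flange (origin at (0, 0, 32)), held by the clamp.
- cover_knob (a point): Point to grip on the cover's knob: on its axis, 52 mm above the rim. Neck 28 mm dia from 39 to 59 mm above the rim; head 36 mm dia, top 68 mm above it; the cover's flat top is 36 mm above it. Grip from above with the fingers before and behind (along the station's x): the open clamp stands close on the left.
- valve_lever (a joint): Gas valve lever, rad: 0 shut, lever along the station's -x (towards the robot, square to the pipe); 1.571 fully open, lever along -y; opens anticlockwise from above. 0.785 is half open, on the long middle mark of the dial plate (marks each 15 degrees, long at 0, 45, 90). Stiff (0.12 N m), stays where it is left. Starts more than half open.
- valve_grip (a point): Point to pinch the valve lever from above, fingers across it: the middle of its grip (14 mm wide, 16 high, 52 long), 85 mm from the lever's axis, 68 mm above the table; moves with the lever. Its x axis lies along the lever, from the tip towards the axis.
- valve_axis (a point): Point on the valve lever's upright axis at grip height, (0, -135, 68). A dial plate of 92 mm dia lies 14 mm below it.
- clamp_bar (a joint): Toggle clamp's bar, rad: 0 down, level over the cover (about 0.03 locked on the knob); 1.745 thrown back on its stop, leaning a little backwards. Swings up and over to the left (+y) about a level axis along the station's x through (0, 95, 96). Starts locked. Thrown right back it stays open by its weight.
- clamp_handle (a joint): Clamp handle's angle to the bar, rad: 0 home on its stop, over centre; about 0.1 at dead centre, above that not locked; about 0.4 half-way, about 0.22 thrown back. The clamp is locked when this is near 0 and clamp_bar about 0.03; once past the centre it snaps home.
- clamp_grip (a point): Point to pinch the clamp handle from above, fingers along the station's x (the handle turns between them): 18 mm from its end; grip 16 mm wide, 20 deep, 74 long. Station (y, z): locked (79, 215), (99, 216), (122, 213), (145, 204), (167, 191), (186, 174), (201, 152), (210, 127), (215, 101), thrown back (212, 71). Pull along that path to open, push back along it to lock; under 10 N.
- clamp_tip: Rubber cap of the clamp's sprung spindle, 18 mm dia, origin at the centre of its underside. Locked, it presses the top of the cover's knob with about 7 N (3 mm spring travel).
- pellet_0 (a point): Centre of the brass pellet, a disc of 29 mm dia, 9 mm thick. Each pellet starts lying flat on the bench; two to four of the five are there.
- pellet_1 (a point): Centre of the aluminium pellet, a disc of 32 mm dia, 7 mm thick.
- pellet_2 (a point): Centre of the steel pellet, a disc of 26 mm dia, 11 mm thick.
- pellet_3 (a point): Centre of the dark pressed-powder pellet, a disc of 30 mm dia, 6 mm thick.
- pellet_4 (a point): Centre of the drilled steel pellet, a disc of 24 mm dia, 12 mm thick.
- sample_carrier: To be left alone: black three-pocket sample carrier, 63 x 104 x 18 mm, lying at the right; origin at the centre of its underside.
- vial_2: To be left alone: small capped vial, 29 mm dia, 64 mm high, standing at the left; origin at the centre of its underside.

How it is judged:
By the outcome, as a careful person would: the job done as asked, in the order asked, and still so for the second after the job is handed in, with the robot touching nothing.
Of puck_0, puck_1, puck_2, puck_3, puck_4 only 2 to 4 are there at a start; the rules pass over those that are not, and their reading is None.
At some moment in a run one of puck_0, puck_1, puck_2, puck_3, puck_4 may be knocked a few centimetres aside while the robot is not near it.
Once in a run the grip may slacken for a moment while it holds something.
It also fails if it takes over 210 s, if anything falls off the work surface, if the arm or the gripper's body presses on something with over 40 N, if the wrist force passes 120 N, or if a joint passes its speed limit or range.

## Working session

There is one attempt and no reset: what is moved stays moved. The work goes in short steps, each a Python script; the robot and the scene stay as the last script left them, time stands still between calls to the robot, and variables do not carry over. Pictures are saved under pics/ and viewed, and the job is handed in when it is done.

```bash
mkdir -p pics; ls
python3 - <<'E'
from bench import *
import cv2
for n in ["scene","top","wrist"]:
    c=camera_info(n); print(n,{k:(v if not hasattr(v,'tolist') else [[round(float(b),4) for b in a] if hasattr(a,'__len__') else round(float(a),4) for a in v.tolist()]) for k,v in c.items()})
    cv2.imwrite(f"pics/a_{n}.png",grab_frame(n)[:,:,::-1])
print(current_time(),current_tool_pos(),current_orientation(),current_finger_gap())
E
```

```text
pics
scene {'fx': 442.6892827999146, 'fy': 442.6892827999146, 'cx': 325.29109343899626, 'cy': 238.1228657232438, 'R': [[0.4561, -0.8899, -0.0094], [-0.6109, -0.3054, -0.7304], [0.6471, 0.3389, -0.683]], 't': [-0.28, 0.4098, 0.827]}
top {'fx': 622.949190238183, 'fy': 622.949190238183, 'cx': 311.6284790604077, 'cy': 247.27852130461363, 'R': [[-0.021, -0.9997, -0.0148], [-0.9809, 0.0235, -0.193], [0.1933, 0.0105, -0.9811]], 't': [0.0053, 0.5527, 1.7935]}
wrist {'fx': 353.7558372454371, 'fy': 353.7558372454371, 'cx': 319.1952643611543, 'cy': 234.711652214004, 'R': [[0.4002, 0.9164, -0.0003], [0.8816, -0.3849, 0.273], [0.2501, -0.1095, -0.962]], 't': [-0.525, -0.0363, 0.3788]}
0.15 [0.21043275 0.48062107 0.23087889] [ 1.88681067e-04  8.37010838e-01  5.47186097e-01 -4.43577862e-04] 0.08521352575043112
```

View pics/a_scene.png

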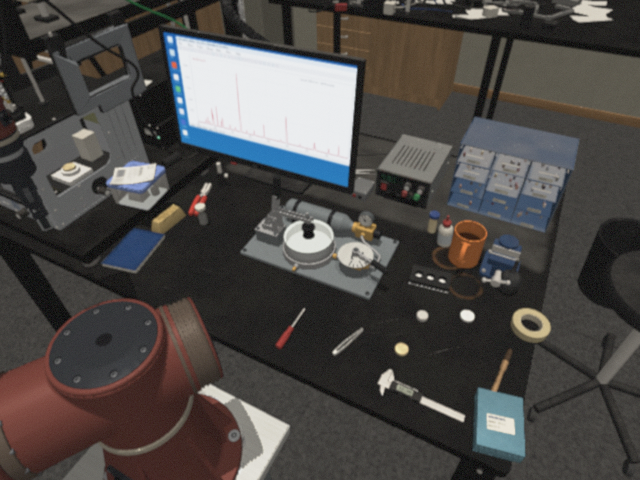

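View pics/a_top.png

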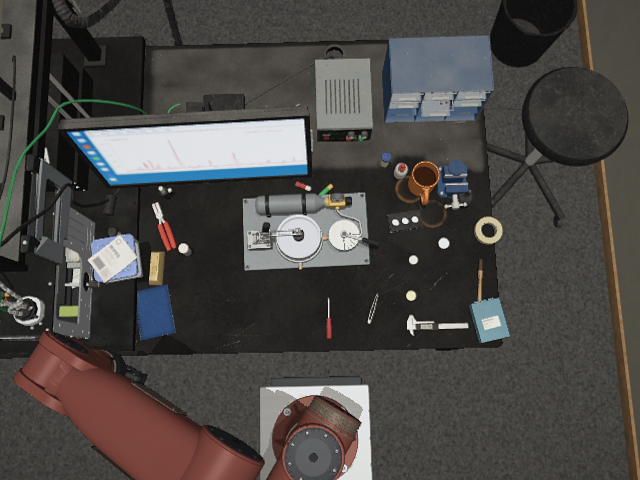

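View pics/a_wrist.png

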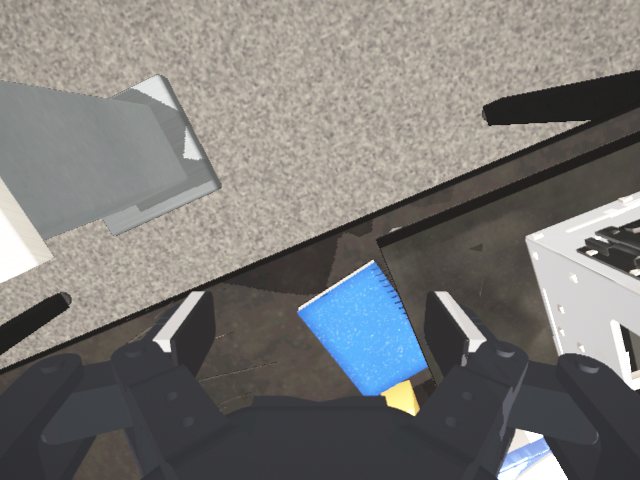

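The scene and top views show the station at about top (305,232), with three loose pellets at top (413,260), (444,243) and (411,296). The carrier is at (404,222) and the vial at (184,249). I'll get coarse coordinates from these.

```bash
cat > h.py <<'E'
from bench import *
import numpy as np, cv2
from scipy.spatial.transform import Rotation as Ro
def ray(ci,u,v):
    R=np.array(ci["R"]);t=np.array(ci["t"])
    d=R.T@np.array([(u-ci["cx"])/ci["fx"],(v-ci["cy"])/ci["fy"],1.0]); return -R.T@t,d/np.linalg.norm(d)
def onplane(ci,u,v,z):
    o,d=ray(ci,u,v); return o+d*(z-o[2])/d[2]
def tri(obs):
    A=np.zeros((3,3));b=np.zeros(3)
    for ci,u,v in obs:
        o,d=ray(ci,u,v);P=np.eye(3)-np.outer(d,d);A+=P;b+=P@o
    x=np.linalg.solve(A,b)
    return x,[float(np.linalg.norm(np.cross(x-ray(*o)[0],ray(*o)[1]))) for o in obs]
def proj(ci,X):
    c=np.array(ci["R"])@X+np.array(ci["t"]); return ci["fx"]*c[0]/c[2]+ci["cx"],ci["fy"]*c[1]/c[2]+ci["cy"]
def quat(a):
    """tool down, tool x (jaw axis) at world yaw a"""
    x=np.array([np.cos(a),np.sin(a),0]);z=np.array([0,0,-1.]);y=np.cross(z,x)
    q=Ro.from_matrix(np.array([x,y,z]).T).as_quat(); return [q[3],q[0],q[1],q[2]]
def yaw():
    q=current_orientation(); m=Ro.from_quat([q[1],q[2],q[3],q[0]]).as_matrix(); return np.arctan2(m[1,0],m[0,0])
def snap(n,name=None):
    ci=camera_info(n); im=grab_frame(n)[:,:,::-1].copy()
    if name: cv2.imwrite("pics/"+name+".png",im)
    return ci,im
def st():
    print("t",round(current_time(),2),"p",np.round(current_tool_pos(),4),"yaw",round(float(yaw()),3),"gap",round(float(current_finger_gap()),4),"F",np.round(current_contact_force(),1))
E
python3 - <<'E'
from h import *
ci=camera_info("top")
for n,u,v,z in [("c1",244,199,.012),("c2",366,193,.012),("c3",369,265,.012),("c4",243,270,.012),("knob",299,227,.1),("p",413,260,.008),("p",444,243,.008),("p",411,296,.008),("car",404,222,.018),("vial",184,249,.06)]:
    print(n,np.round(onplane(ci,u,v,z),4))
im=cv2.imread("pics/a_top.png"); cv2.imwrite("pics/b_crop.png",cv2.resize(im[170:350,230:500],None,fx=2.9,fy=2.9,interpolation=cv2.INTER_CUBIC))
E
```

```text
c1 [0.7177 0.1989 0.012 ]
c2 [ 0.7274 -0.1778  0.012 ]
c3 [ 0.5024 -0.1783  0.012 ]
c4 [0.496  0.2019 0.012 ]
knob [0.6046 0.0279 0.1   ]
p [ 0.5152 -0.3119  0.008 ]
p [ 0.5653 -0.4085  0.008 ]
p [ 0.4063 -0.3003  0.008 ]
car [ 0.6313 -0.2892  0.018 ]
vial [0.5553 0.3711 0.06  ]
```

View pics/b_crop.png

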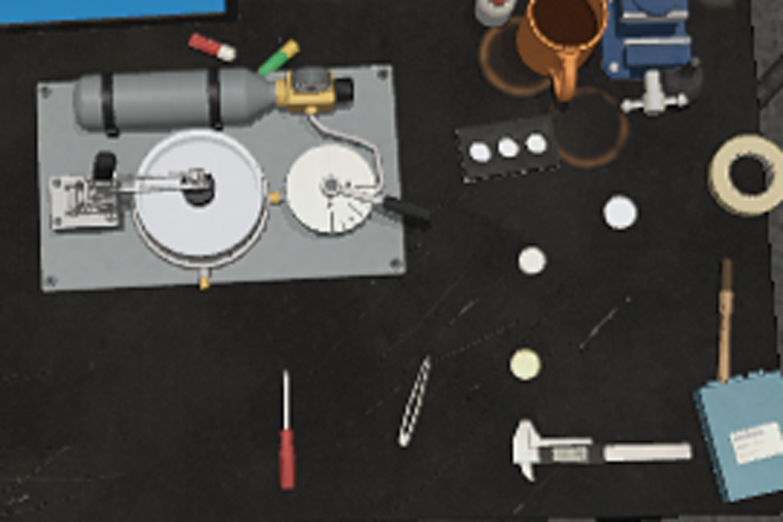

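Run:
```python
from h import *
ci=camera_info("wrist"); R=np.array(ci["R"]);c=-R.T@np.array(ci["t"])
q=current_orientation();M=Ro.from_quat([q[1],q[2],q[3],q[0]]).as_matrix()
print("cam in tool",M.T@(c-current_tool_pos()),"fwd",M.T@R[2])
for p in [(.45,-.05,.35),(.60,0.03,.2),(.6,-.11,.2),(.55,-.4,.1)]:
  for a in [-np.pi/2,-.5,0,np.pi/2,np.pi]:
    j=ik(p,quat(a)); print(p,round(a,2),None if j is None else np.round(j,2))
```

```text
cam in tool [ 0.00024329 -0.06905805 -0.14334972] fwd [0.00112907 0.2732244  0.96194966]
(0.45, -0.05, 0.35) -1.57 [-0.27  0.11 -0.07  1.39  0.    2.87]
(0.45, -0.05, 0.35) -0.5 [-0.27  0.11 -0.07  1.39  0.    1.8 ]
(0.45, -0.05, 0.35) 0 [-0.27  0.11 -0.07  1.39  0.    1.3 ]
(0.45, -0.05, 0.35) 1.57 [-0.27  0.11 -0.07  1.39  0.   -0.27]
(0.45, -0.05, 0.35) 3.14 [-0.27  0.11 -0.07  1.39  0.   -1.84]
(0.6, 0.03, 0.2) -1.57 [-0.07  0.45  0.    1.12  0.    3.07]
(0.6, 0.03, 0.2) -0.5 [-0.07  0.45  0.    1.12  0.    2.  ]
(0.6, 0.03, 0.2) 0 [-0.07  0.45  0.    1.12  0.    1.5 ]
(0.6, 0.03, 0.2) 1.57 [-0.07  0.45  0.    1.12  0.   -0.07]
(0.6, 0.03, 0.2) 3.14 [-0.07  0.45  0.    1.12  0.   -1.64]
(0.6, -0.11, 0.2) -1.57 [-0.3   0.47  0.03  1.13  0.    2.84]
(0.6, -0.11, 0.2) -0.5 [-0.3   0.47  0.03  1.13  0.    1.77]
(0.6, -0.11, 0.2) 0 [-0.3   0.47  0.03  1.13  0.    1.27]
(0.6, -0.11, 0.2) 1.57 [-0.3   0.47  0.03  1.13  0.   -0.3 ]
(0.6, -0.11, 0.2) 3.14 [-0.3   0.47  0.03  1.13  0.   -1.87]
(0.55, -0.4, 0.1) -1.57 [-0.74  0.67  0.11  1.01  0.    2.41]
(0.55, -0.4, 0.1) -0.5 [-0.74  0.67  0.11  1.01  0.    1.33]
(0.55, -0.4, 0.1) 0 [-0.74  0.67  0.11  1.01  0.    0.83]
(0.55, -0.4, 0.1) 1.57 [-0.74  0.67  0.11  1.01  0.   -0.74]
(0.55, -0.4, 0.1) 3.14 [-0.74  0.67  0.11  1.01  0.   -2.31]
```

Run:
```python
from h import *
import pickle
V={}
for n,p in [("w1",(.46,.09,.36)),("w2",(.46,-.07,.36)),("w3",(.42,-.28,.33)),("w4",(.42,-.38,.33))]:
    reach(p,quat(np.pi/2)); hold(.2); V[n]=snap("wrist",n); st()
pickle.dump(V,open("V.pkl","wb"))
```

```text
t 2.15 p [0.4599 0.0905 0.3599] yaw 1.572 gap 0.0854 F [ 0.7 -0.6 -0.1]
t 3.08 p [ 0.4601 -0.069   0.36  ] yaw 1.572 gap 0.0853 F [-0.3  0.9  0.1]
t 4.2 p [ 0.4206 -0.279   0.3304] yaw 1.573 gap 0.0856 F [-0.3 -0.2  0.6]
t 4.93 p [ 0.4203 -0.3791  0.3304] yaw 1.572 gap 0.0855 F [ 0.3 -0.3 -0.1]
```

View pics/w1.png

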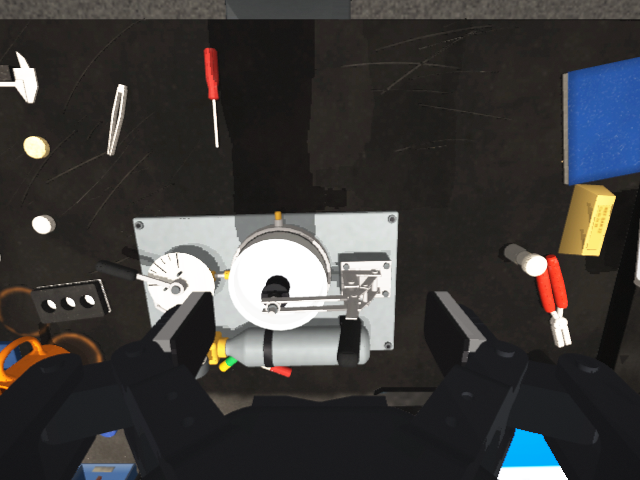

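View pics/w2.png

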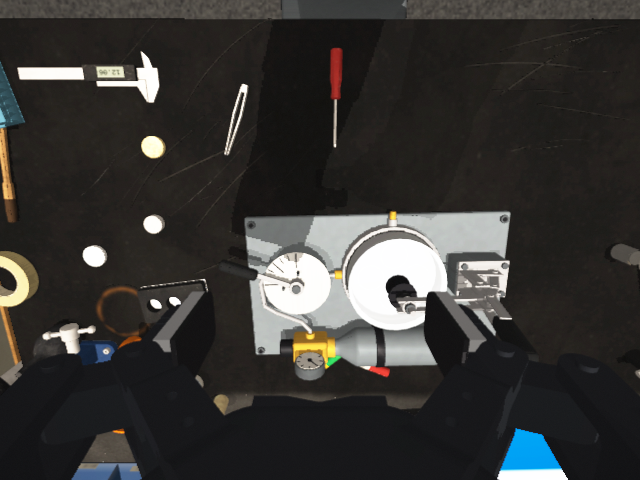

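View pics/w3.png

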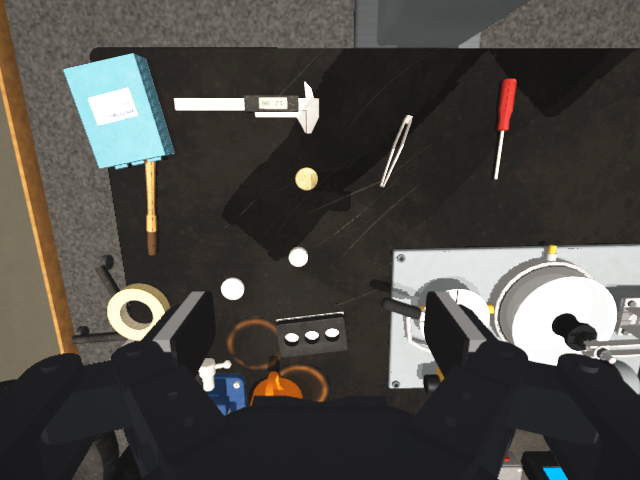

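View pics/w4.png

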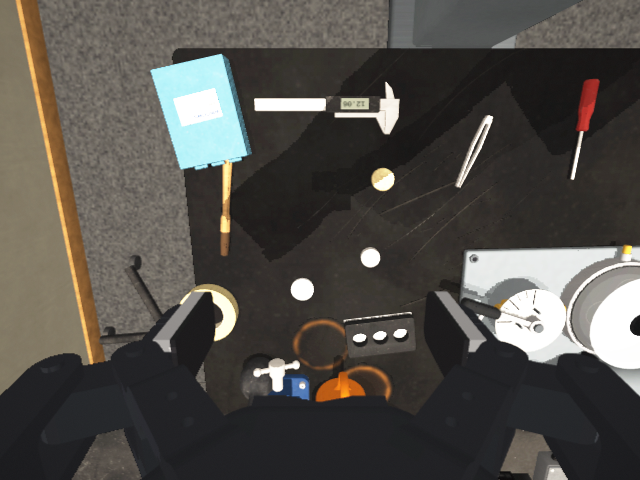

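```bash
cat > m1.py <<'E'
from h import *
import pickle
V=pickle.load(open("V.pkl","rb"))
def dark(n,u,v,r=8):
    g=cv2.cvtColor(V[n][1],cv2.COLOR_BGR2GRAY).astype(float)
    u,v=int(u),int(v)
    for _ in range(4):
        w=g[v-r:v+r+1,u-r:u+r+1]; med=np.percentile(w,60); m=np.clip(med-25-w,0,None)
        yy,xx=np.mgrid[v-r:v+r+1,u-r:u+r+1]; 
        cu,cv_=(m*xx).sum()/m.sum(),(m*yy).sum()/m.sum(); u,v=int(round(cu)),int(round(cv_))
    return cu,cv_
S={}
for k,obs in {"FR":[("w1",139,225),("w2",250,225),("w3",401,258),("w4",474,259)],"FL":[("w1",392,218),("w2",505,218)],"BR":[("w2",262,350)],"BL":[("w1",388,345)]}.items():
    o=[(V[n][0],*dark(n,u,v)) for n,u,v in obs]
    print(k,[np.round(x[1:],1) for x in o])
    if len(o)>1: x,e=tri(o); print("  tri",np.round(x,4),np.round(e,4))
    for x in o: print("  z12",np.round(onplane(*x,0.012),4))
# pellets
for n in ["w3","w4"]:
    hsv=cv2.cvtColor(V[n][1],cv2.COLOR_BGR2HSV)
    m=((hsv[:,:,2]>120)).astype(np.uint8)
    nn,l,s,c=cv2.connectedComponentsWithStats(m)
    for i in range(1,nn):
        if 200<s[i,4]<900 and 120<c[i,1]<345 and max(s[i,2],s[i,3])<35: print(n,s[i],np.round(c[i],1),np.round(onplane(V[n][0],*c[i],.009),4),"mean",V[n][1][l==i].mean(0).round())
    g=cv2.cvtColor(V[n][1],cv2.COLOR_BGR2GRAY); cv2.imwrite(f"pics/enh_{n}.png",np.clip(g.astype(float)*4,0,255).astype(np.uint8))
for n in ["w1","w2"]:
    g=cv2.cvtColor(V[n][1],cv2.COLOR_BGR2GRAY); cv2.imwrite(f"pics/enh_{n}.png",np.clip(g.astype(float)*4,0,255).astype(np.uint8))
g=cv2.cvtColor(cv2.imread("pics/a_top.png"),cv2.COLOR_BGR2GRAY); cv2.imwrite(f"pics/enh_top.png",cv2.resize(np.clip(g[150:350,140:510].astype(float)*4,0,255).astype(np.uint8),None,fx=2.1,fy=2.1))
E
python3 m1.py
python3 - <<'E'
import cv2,numpy as np
a=[cv2.imread(f"pics/enh_{n}.png") for n in ["w1","w2","w3","w4"]]
cv2.imwrite("pics/enh.png",cv2.resize(np.vstack([np.hstack(a[:2]),np.hstack(a[2:])]),(800,600),interpolation=cv2.INTER_AREA))
E
```

```text
m1.py:10: RuntimeWarning: invalid value encountered in scalar divide
  cu,cv_=(m*xx).sum()/m.sum(),(m*yy).sum()/m.sum(); u,v=int(round(cu)),int(round(cv_))
Traceback (most recent call last):
  File "m1.py", line 14, in <module>
    o=[(V[n][0],*dark(n,u,v)) for n,u,v in obs]
                 ~~~~^^^^^^^
  File "m1.py", line 10, in dark
    cu,cv_=(m*xx).sum()/m.sum(),(m*yy).sum()/m.sum(); u,v=int(round(cu)),int(round(cv_))
                                                              ~~~~~^^^^
ValueError: cannot convert float NaN to integer
[ WARN:0@0.018] global loadsave.cpp:275 findDecoder imread_('pics/enh_w1.png'): can't open/read file: check file path/integrity
[ WARN:0@0.018] global loadsave.cpp:275 findDecoder imread_('pics/enh_w2.png'): can't open/read file: check file path/integrity
[ WARN:0@0.018] global loadsave.cpp:275 findDecoder imread_('pics/enh_w3.png'): can't open/read file: check file path/integrity
[ WARN:0@0.018] global loadsave.cpp:275 findDecoder imread_('pics/enh_w4.png'): can't open/read file: check file path/integrity
Traceback (most recent call last):
cv2.error: OpenCV(4.12.0) :-1: error: (-5:Bad argument) in function 'resize'
> Overload resolution failed:
>  - src data type = object is not supported
>  - Expected Ptr<cv::UMat> for argument 'src'
```

```bash
sed -i 's/r=8):/r=5):/; s/range(4)/range(2)/; s/-25-w/-15-w/' m1.py; python3 m1.py
python3 - <<'E'
import cv2,numpy as np
a=[cv2.imread(f"pics/enh_{n}.png") for n in ["w1","w2","w3","w4"]]
cv2.imwrite("pics/enh.png",cv2.resize(np.vstack([np.hstack(a[:2]),np.hstack(a[2:])]),(800,600),interpolation=cv2.INTER_AREA))
b=[cv2.imread(f"pics/w{i}.png") for i in (1,2)]
cv2.imwrite("pics/cr.png",np.vstack([cv2.resize(b[0][200:370,120:410],None,fx=2.2,fy=1.75),cv2.resize(b[1][200:370,235:525],None,fx=2.2,fy=1.75)]))
E
```

```text
FR [array([138.5, 225.1]), array([250.5, 224.9]), array([400.6, 257.8]), array([473.4, 258.2])]
  tri [ 0.5156 -0.1661  0.0144] [0.0004 0.0004 0.0004 0.0004]
  z12 [ 0.5167 -0.1674  0.012 ]
  z12 [ 0.5166 -0.1667  0.012 ]
  z12 [ 0.516  -0.1655  0.012 ]
  z12 [ 0.5161 -0.1649  0.012 ]
FL [array([391.3, 218.6]), array([508. , 219.3])]
  tri [0.5019 0.1896 0.0331] [0.0005 0.0005]
  z12 [0.5063 0.194  0.012 ]
  z12 [0.5074 0.2013 0.012 ]
BR [array([260.8, 354.9])]
  z12 [ 0.7309 -0.1609  0.012 ]
BL [array([388. , 349.6])]
  z12 [0.7202 0.2012 0.012 ]
w3 [295 167  23  23 411] [306.1 178.3] [ 0.4075 -0.2955  0.009 ] mean [161. 221. 236.]
w3 [288 247  20  20 315] [297.9 256.6] [ 0.5158 -0.3076  0.009 ] mean [234. 238. 240.]
w3 [221 278  24  22 424] [232.3 288.5] [ 0.5642 -0.4019  0.009 ] mean [243. 245. 246.]
w4 [371 168  24  23 434] [382.5 179. ] [ 0.4076 -0.2958  0.009 ] mean [189. 226. 237.]
w4 [360 247  20  21 321] [369.8 257. ] [ 0.5157 -0.3078  0.009 ] mean [236. 239. 241.]
w4 [290 278  24  23 428] [301.9 288.9] [ 0.5641 -0.4029  0.009 ] mean [244. 246. 246.]
```

View pics/enh.png

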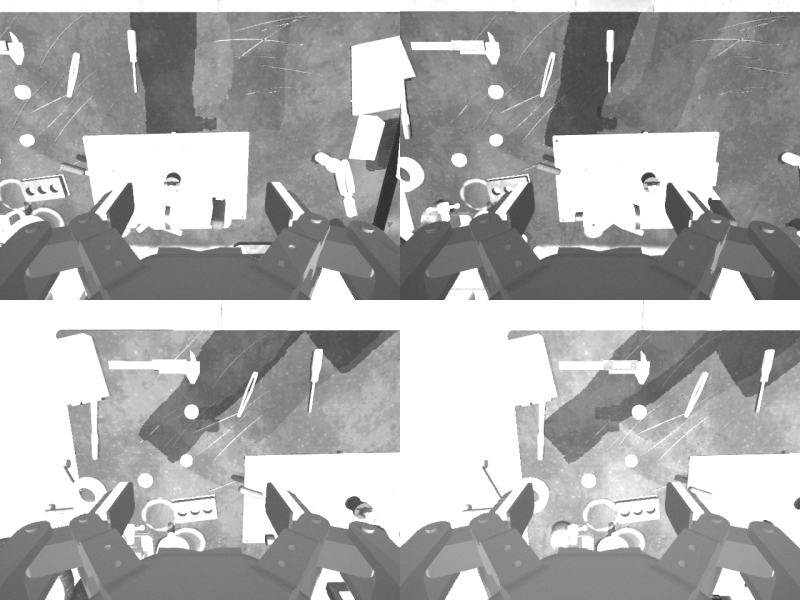

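View pics/enh_top.png

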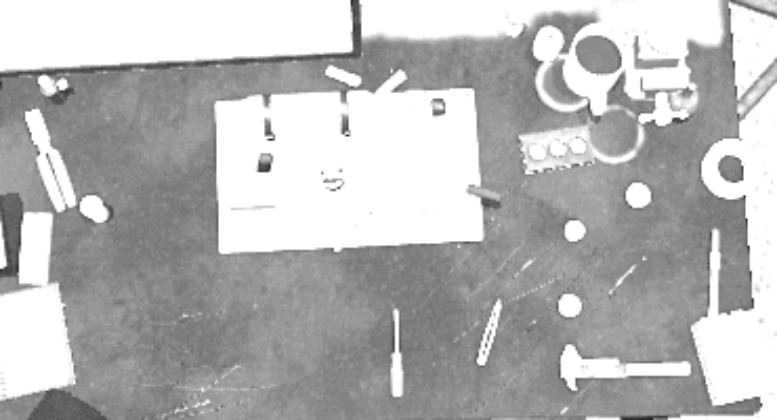

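View pics/cr.png

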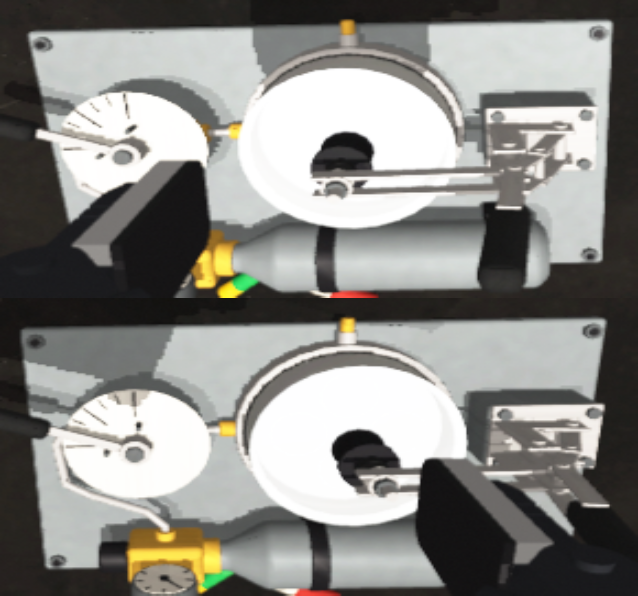

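Run:
```python
from h import *
import pickle
V=pickle.load(open("V.pkl","rb"));a=V["w1"][0];b=V["w2"][0]
FR=tri([(a,139.1,225.1),(b,251.2,225.3)]);FL=tri([(a,391.8,218.9),(b,504.5,218.6)])
print(FR,FL)
FR=(onplane(a,139.1,225.1,.012)+onplane(b,251.2,225.3,.012))/2
FL=(onplane(a,391.8,218.9,.012)+onplane(b,504.5,218.6,.012))/2
BL=onplane(a,388.2,345.7,.012);BR=onplane(b,261.4,351.1,.012)
print(FR,FL,BL,BR)
d=(FL-FR)+(BL-BR); print("yaw",-np.arctan2(d[0],d[1]), -np.arctan2(*(FL-FR)[:2]), np.arctan2(*(BL-FL)[[1,0]]),np.arctan2(*(BR-FR)[[1,0]]))
y=-np.arctan2(d[0],d[1]); c=(FR+FL+BL+BR)/4
R=np.array([[np.cos(y),-np.sin(y)],[np.sin(y),np.cos(y)]])
o=c[:2]-R@[.0275,-.020]; print("origin",o)
print("valve axis pred",o+R@[0,-.135]); print("hub tri",tri([(a,176.4,289.7),(b,295.9,289.1)]))
print("grip lever tip side", )
# outer plate contour by brightness in top view
top=camera_info("top")
im=cv2.imread("pics/a_top.png")
```

```text
(array([ 0.51612898, -0.16508287,  0.01488347]), [0.0002629021083728929, 0.000262902108372757]) (array([0.50563804, 0.19392525, 0.01604112]), [0.00021133997575130254, 0.00021133997575145877])
[ 0.51686761 -0.16611071  0.012     ] [0.50658867 0.1954356  0.012     ] [0.71310267 0.20108131 0.012     ] [ 0.72392506 -0.15972484  0.012     ]
yaw 0.0292036383731323 0.028422816166851637 0.027331328344243223 0.030831271862554344
origin [0.58704874 0.03685883]
valve axis pred [ 0.59099067 -0.09808361]
hub tri (array([ 0.59067357, -0.099189  ,  0.06877689]), [0.0002719775917572951, 0.0002719775917573324])
grip lever tip side
```

Run:
```python
from h import *
import pickle
V=pickle.load(open("V.pkl","rb"))
reach((.46,-.19,.30),quat(np.pi/2)); hold(.2); V["v1"]=snap("wrist","v1")
reach((.50,-.13,.30),quat(np.pi/2)); hold(.2); V["v2"]=snap("wrist","v2"); st()
pickle.dump(V,open("V.pkl","wb"))
```

```text
t 6.63 p [ 0.4997 -0.1309  0.3   ] yaw 1.569 gap 0.0856 F [ 0.9 -0.9  0.6]
```

View pics/v1.png

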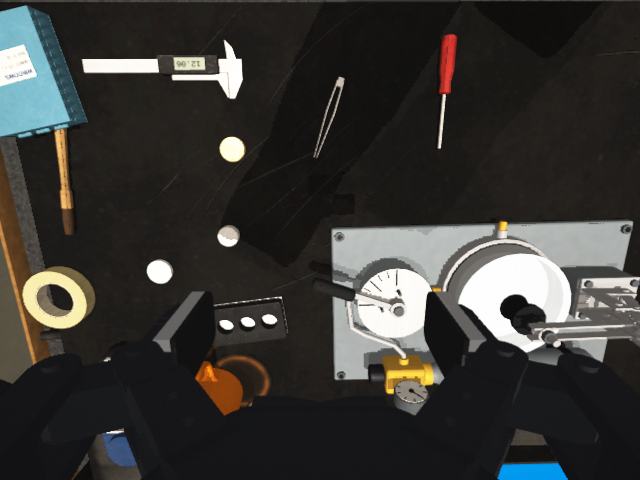

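View pics/v2.png

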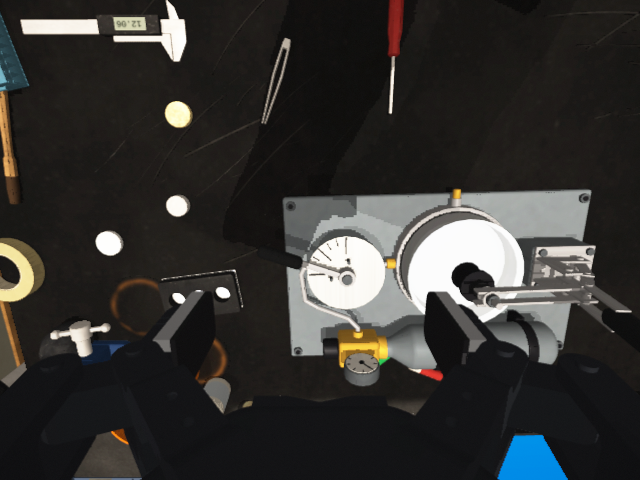

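Run:
```python
from h import *
import pickle
V=pickle.load(open("V.pkl","rb"));a=V["v1"][0];b=V["v2"][0]
for n,(ci,im) in V.items():
  if n in("v1","v2"):
    pass
h=tri([(a,398,310),(b,347,278)]);print("hub",h)
H=onplane(a,398,310,.070);
for uv in [(316,284.5),(335,289),(355,294)]:
    P=onplane(a,*uv,.072); d=(P-H)[:2]; print(P,np.linalg.norm(d),"theta",np.arctan2(-d[1],-d[0])-.029)
im=V["v1"][1]; cv2.imwrite("pics/v1c.png",cv2.resize(im[220:400,290:450],None,fx=4,fy=3.3,interpolation=cv2.INTER_CUBIC))
for p in [(FRn) for FRn in [(340,236,"v1"),(290.5,205.5,"v2")]]: print(onplane(V[p[2]][0],p[0],p[1],.014))
```

```text
hub (array([ 0.58784782, -0.09910908,  0.07111543]), [0.0003614184289872472, 0.00036141842898747295])
[ 0.55553823 -0.19466948  0.072     ] 0.10127966178212379 theta 1.2073670782475894
[ 0.56112195 -0.17300254  0.072     ] 0.07900174633620867 theta 1.184107657433
[ 0.56737497 -0.15000718  0.072     ] 0.05531606424340475 theta 1.144440449644383
[ 0.51490376 -0.16469553  0.014     ]
[ 0.51527388 -0.16576258  0.014     ]
```

View pics/v1c.png

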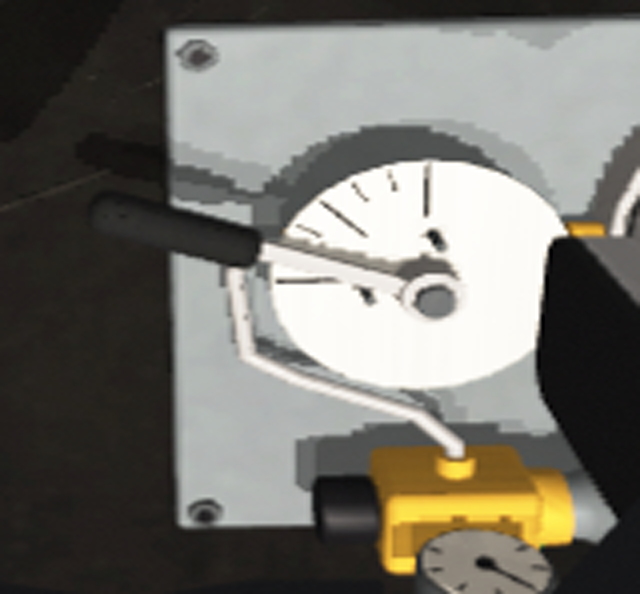

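```bash
cat >> h.py <<'E'
YS=0.029; O=np.array([.5862,.0364])
RS=np.array([[np.cos(YS),-np.sin(YS)],[np.sin(YS),np.cos(YS)]])
def S(x,y,z): # station mm -> world
    p=O+RS@np.array([x,y])/1000; return np.array([p[0],p[1],z/1000])
def lev(th,r=90,z=56): return S(-r*np.cos(th),-135-r*np.sin(th),z)
def lq(th): return quat(th+YS+np.pi/2)
E
python3 - <<'E'
from h import *
import pickle
V=pickle.load(open("V.pkl","rb"));a=V["v1"][0];b=V["v2"][0]
print("pipe bend",tri([(a,351,327),(b,303,297)]))
th=1.19
print(lev(th),lev(0), ik(lev(th),lq(th)),ik(lev(0),lq(0)))
command_gripper(.05)
p=lev(th);p[2]=.20; reach(p,lq(th)); hold(.2); st()
snap("wrist","v3"); snap("scene","v3s")
E
```

```text
pipe bend (array([ 0.62307334, -0.15072736,  0.04805862]), [0.0008943148775025073, 0.0008943148775025297])
[ 0.55910183 -0.18303121  0.056     ] [ 0.50015229 -0.10115287  0.056     ] [-0.44060682  0.55701984 -0.23137646  0.78240003  0.         -1.65960682] [-0.34290608  0.43503237 -0.45115905  0.68460491  0.         -0.37190608]
t 8.43 p [ 0.5592 -0.183   0.2005] yaw 2.789 gap 0.0498 F [-0.2 -1.   0.5]
```

View pics/v3.png

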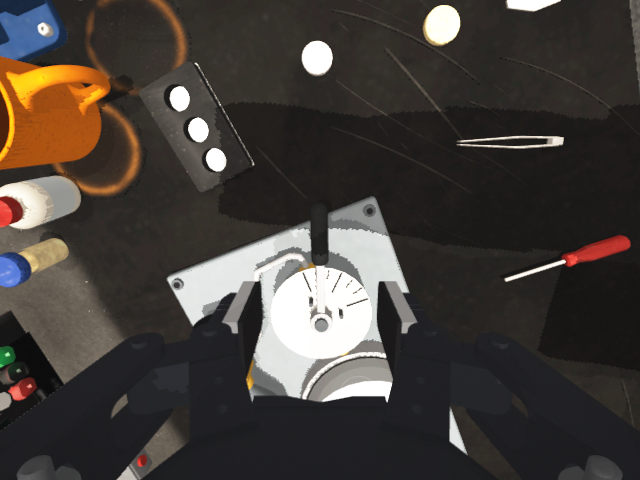

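Run:
```python
from h import *
th=1.19
move_straight(lev(th),None,.12); st()
command_gripper(.0,30); st()
for t in np.linspace(th,0,9)[1:]:
    move_straight(lev(t),lq(t),.12); F=current_contact_force()
    print(round(t,2),np.round(F,1),np.round(current_wrist_torque(),2))
move_straight(lev(-.015),lq(-.015),.05);st()
command_gripper(.045); st()
p=current_tool_pos(); p[2]=.2; move_straight(p,None,.2)
p=S(-170,-135,270); reach(p,quat(YS+np.pi/2)); hold(.2); snap("wrist","v4"); st()
```

```text
t 9.88 p [ 0.5596 -0.1833  0.0567] yaw 2.79 gap 0.0499 F [-0.2 -1.1  0.3]
t 10.29 p [ 0.5591 -0.183   0.0564] yaw 2.79 gap 0.013 F [-1.8 -0.2  4.9]
1.04 [-3.6  0.1  5. ] [0.01 0.61 0.1 ]
0.89 [-2.2 -0.8  6. ] [-0.14  0.65  0.07]
0.74 [-3.  -1.3  7.1] [-0.27  0.68 -0.03]
0.6 [-3.3 -1.9  7.8] [-0.45  0.75 -0.09]
0.45 [-3.9 -3.7  6.6] [-0.58  0.81 -0.17]
0.3 [-5.3 -3.6  7.1] [-0.62  0.8  -0.29]
0.15 [-3.4 -2.3  7.6] [-0.48  0.77 -0.26]
0.0 [-3.8 -3.8  7.6] [-0.81  0.83 -0.23]
t 12.94 p [ 0.5002 -0.1018  0.0564] yaw 1.585 gap 0.0132 F [-4.6 -9.6  6.8]
t 13.35 p [ 0.5002 -0.0996  0.0559] yaw 1.585 gap 0.045 F [ 0.1 -0.2 -0.4]
t 14.97 p [ 0.4203 -0.1033  0.2689] yaw 1.6 gap 0.0448 F [ 0.  -0.5 -0.3]
```

View pics/v4.png

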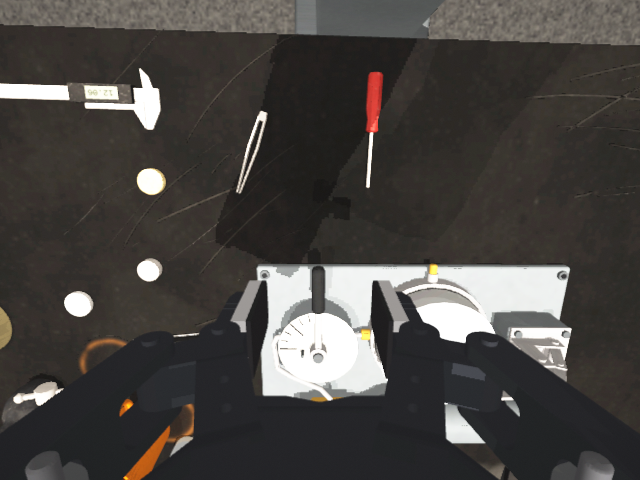

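Run:
```python
from h import *
import pickle
command_gripper(.05)
V={}
for n,y,z in [("k1",95,330),("k2",130,330)]:
    reach(S(0,y,z),quat(YS)); hold(.2); V[n]=snap("wrist",n); st()
pickle.dump(V,open("K.pkl","wb"))
```

```text
t 17.26 p [0.5834 0.131  0.3301] yaw 0.029 gap 0.0497 F [0.7 0.  0.1]
t 17.77 p [0.5825 0.1657 0.33  ] yaw 0.028 gap 0.0501 F [-0.4 -0.1  0.6]
```

View pics/k1.png

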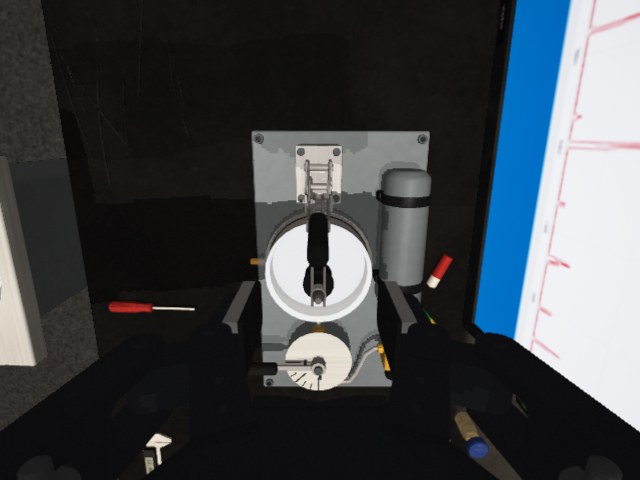

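View pics/k2.png

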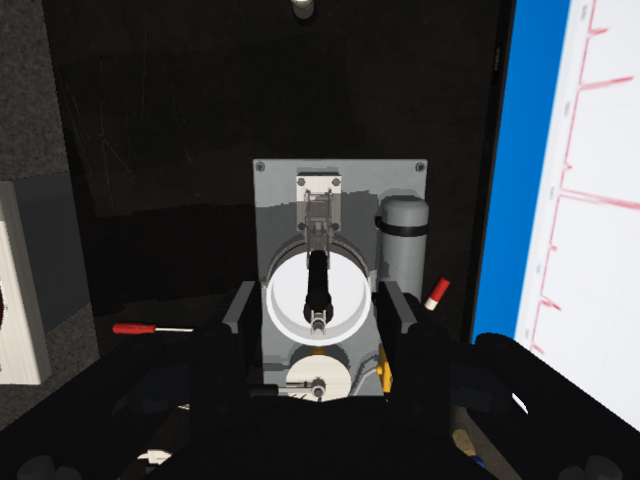

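Run:
```python
from h import *
import pickle
V=pickle.load(open("K.pkl","rb"))
for n in V:
    ci=V[n][0]; print(n,"handle end",proj(ci,S(0,77,233)),"grip",proj(ci,S(0,79,215)),"knobtop",proj(ci,S(0,0,100)),"hub",proj(ci,S(0,-135,71)))
a=[cv2.resize(V[n][1][180:340,240:400],(400,400),interpolation=cv2.INTER_CUBIC) for n in V]
cv2.imwrite("pics/kc.png",np.clip(np.hstack(a).astype(float)*2.5,0,255))
```

```text
k1 handle end (np.float64(318.6142271154181), np.float64(259.9659950720019)) grip (np.float64(318.63916553313254), np.float64(249.52170348449792)) knobtop (np.float64(318.7126780355006), np.float64(283.8101698643392)) hub (np.float64(318.68925219221495), np.float64(369.1226084920024))
k2 handle end (np.float64(318.5133455609691), np.float64(303.78061445603544)) grip (np.float64(318.54406278994566), np.float64(291.0692349326454)) knobtop (np.float64(318.6686588396283), np.float64(311.26949685308773)) hub (np.float64(318.6779428887963), np.float64(391.1670973393291))[ WARN:0@0.046] global loadsave.cpp:1063 imwrite_ Unsupported depth image for selected encoder is fallbacked to CV_8U.
```

View pics/kc.png

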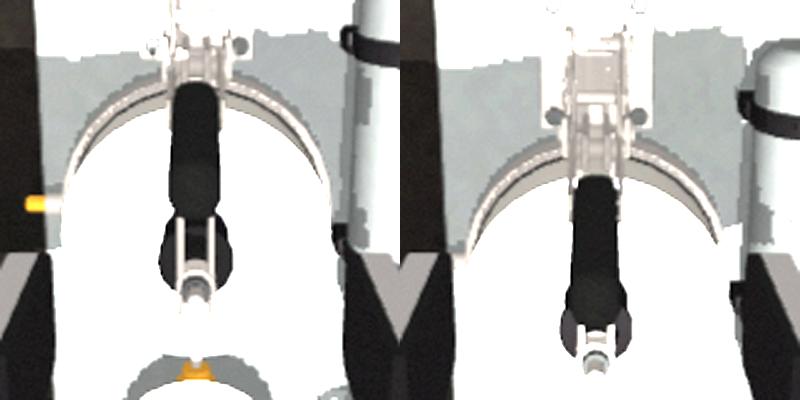

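```bash
cat >> h.py <<'E'
from scipy.interpolate import CubicSpline
CP=np.array([(79,215),(99,216),(122,213),(145,204),(167,191),(186,174),(201,152),(210,127),(215,101),(212,71)],float)
_s=np.r_[0,np.cumsum(np.linalg.norm(np.diff(CP,axis=0),axis=1))]; CS=CubicSpline(_s,CP); CL=_s[-1]
def cp(s): y,z=CS(s); return S(0,y,z-19)
E
python3 - <<'E'
from h import *
p=cp(0);p[2]=.26; reach(p,quat(YS)); move_straight(cp(0),None,.1); st()
command_gripper(0,30); hold(.2); st()
for s in np.linspace(0,CL,17)[1:]:
    move_straight(cp(s),None,.1); print(np.round(current_contact_force(),1),round(float(current_finger_gap()),4),end=' | ')
hold(.3); print(); st()
snap("scene","c1s")
E
```

```text
t 19.01 p [0.5844 0.1156 0.1968] yaw 0.029 gap 0.05 F [ 0.1 -0.4  0.1]
t 19.6 p [0.583  0.1153 0.1967] yaw 0.029 gap 0.016 F [-6.7 -0.5  7.6]
[-5.9  0.8  5.7] 0.0158 | [-5.3 -0.9  2.2] 0.0157 | [-4.7 -0.6 -0.5] 0.0156 | [-6.   0.3  1. ] 0.0155 | [-4.6  0.8  1.7] 0.0161 | [-5.2  1.6 -0.7] 0.0158 | [-5.2 -0.  -2. ] 0.0158 | [-5.1 -0.5 -3.3] 0.0155 | [-6.4 -0.5 -3.1] 0.0155 | [-6.8  0.9 -2.2] 0.0155 | [-6.9  1.5 -1.3] 0.0154 | [-7.3  3.8 -0.6] 0.0155 | [-6.6  4.1 -1.4] 0.0155 | [-6.3  2.8 -2.5] 0.0158 | [-6.4  1.8 -2.1] 0.0154 | [-6.6  5.7 -1.6] 0.0157 | 
t 24.57 p [0.5793 0.249  0.052 ] yaw 0.03 gap 0.0156 F [-6.7  5.6 -3.2]
```

View pics/c1s.png

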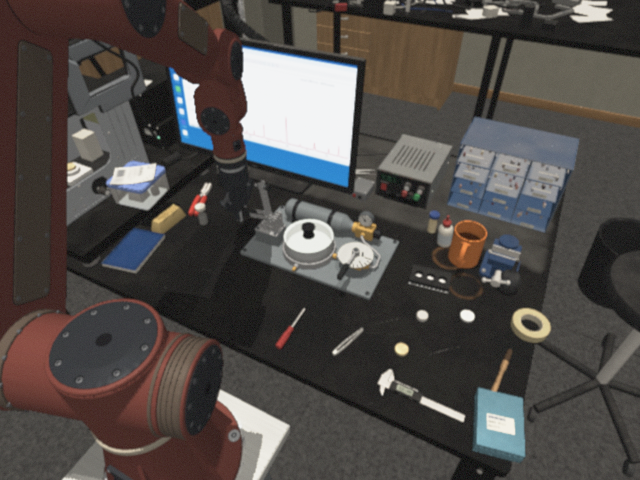

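```bash
sed -i 's/O=np.array(\[.5862/O=np.array([.5852/' h.py
python3 - <<'E'
from h import *
import pickle
command_gripper(.05); st(); 
p=current_tool_pos();p[2]=.25; move_straight(p,None,.2)
command_gripper(.085)
V={}
for n,x,y,z in [("g1",-120,20,330),("g2",-120,-40,330),("g3",-60,-20,250)]:
    reach(S(x,y,z),quat(YS+np.pi/2)); hold(.2); V[n]=snap("wrist",n); st()
pickle.dump(V,open("G.pkl","wb"))
E
```

```text
t 25.04 p [0.5806 0.2481 0.0523] yaw 0.029 gap 0.05 F [-0.3  0.4 -0.3]
t 28.54 p [0.4647 0.0531 0.3298] yaw 1.6 gap 0.0849 F [-0.3 -0.6  0.2]
t 29.14 p [ 0.4664 -0.0063  0.33  ] yaw 1.601 gap 0.085 F [-0.2 -0.1 -0.6]
t 29.88 p [0.526  0.0144 0.2514] yaw 1.6 gap 0.0851 F [-0.2 -0.8 -0.1]
```

View pics/g1.png

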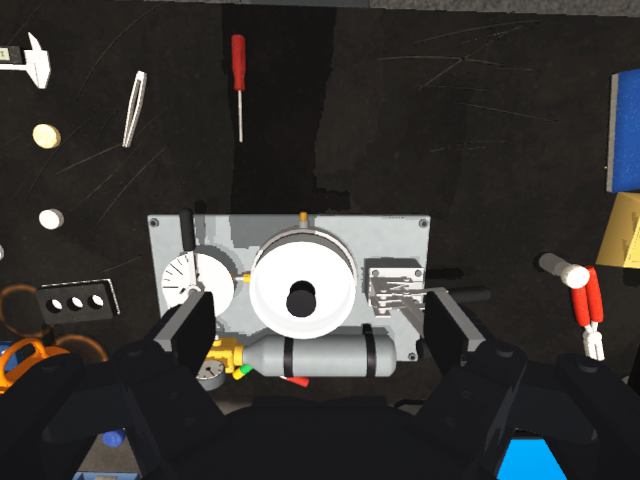

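View pics/g2.png

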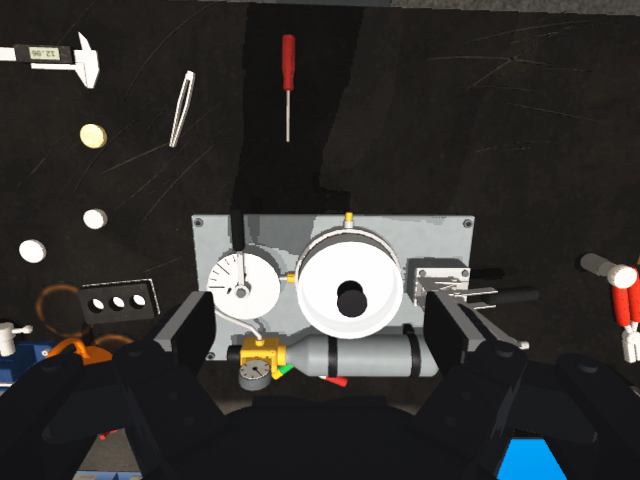

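View pics/g3.png

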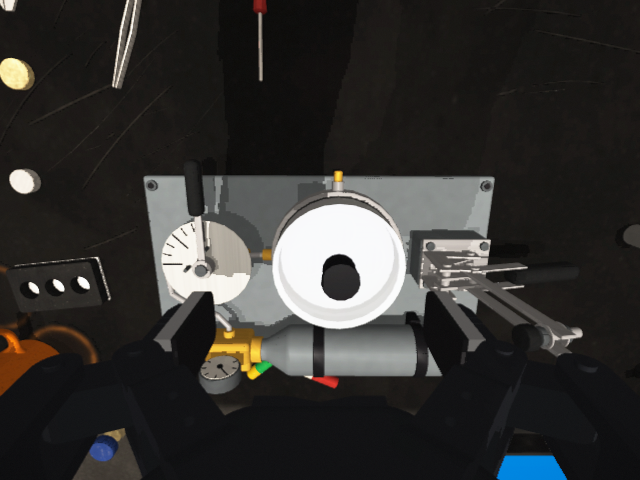

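Run:
```python
from h import *
import pickle
V=pickle.load(open("G.pkl","rb")); obs=[]
for n in V:
    ci,im=V[n]; g=cv2.cvtColor(im,cv2.COLOR_BGR2GRAY)
    u,v=proj(ci,S(0,0,100)); 
    m=np.zeros_like(g); m[int(v)-32:int(v)+32,int(u)-32:int(u)+32]=(g[int(v)-32:int(v)+32,int(u)-32:int(u)+32]<70)
    nn,l,s,c=cv2.connectedComponentsWithStats(m); i=l[int(v),int(u)]
    # head top disc: widest lower part; take max-inscribed circle
    d=cv2.distanceTransform((l==i).astype(np.uint8),cv2.DIST_L2,5); _,r,_,loc=cv2.minMaxLoc(d)
    pts=np.argwhere(d>r-0.6).mean(0)[::-1]
    print(n,"pred",np.round((u,v),1),"blob",s[i],c[i],"insc",pts,r, np.round(onplane(ci,*pts,.1),4))
    obs.append((ci,*pts))
print(tri(obs), S(0,0,100))
```

```text
g1 pred [301.3 303.3] blob [287 281  29  36 838] [301.06682578 298.98448687] insc [300.66666667 301.83333333] 14.181398391723633 [0.5833 0.0357 0.1   ]
g2 pred [352.3 303.3] blob [337 281  30  36 849] [350.86925795 298.89870436] insc [351.42857143 301.71428571] 14.181398391723633 [0.5832 0.0353 0.1   ]
g3 pred [341.2 282.2] blob [ 321  255   39   45 1367] [339.6810534  277.43672275] insc [339.71428571 280.14285714] 18.575197219848633 [0.5833 0.035  0.1   ]
(array([0.5846519 , 0.03546365, 0.09704832]), [0.00014995366985731852, 0.00013679576726137693, 0.00025229193244871115]) [0.5852 0.0364 0.1   ]
```

```bash
sed -i 's/O=np.array(.*/O=np.array([.5845,.0357])/' h.py
python3 - <<'E'
from h import *
q=quat(YS+np.pi)
command_gripper(.085)
reach(S(0,0,180),q); move_straight(S(0,0,100),None,.15); st()
move_straight(S(0,0,73),None,.06); st()
command_gripper(0,40); hold(.2); st()
snap("wrist","l1"); snap("scene","l1s")
E
```

```text
t 32.14 p [0.585  0.0356 0.1007] yaw -3.113 gap 0.085 F [-0.1  0.4 -0.1]
t 32.74 p [0.5844 0.0357 0.0728] yaw -3.113 gap 0.0851 F [ 0.4 -0.1 -0. ]
t 33.48 p [0.5847 0.0357 0.0734] yaw -3.113 gap 0.0338 F [-1.5  0.3  6.3]
```

View pics/l1.png

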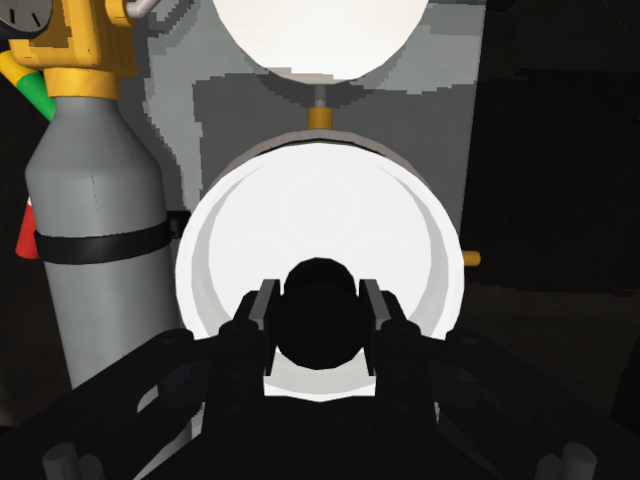

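Run:
```python
from h import *
command_gripper(.06); move_straight(S(0,0,67),None,.04); st()
command_gripper(0,40); hold(.2); st(); print(current_wrist_torque())
```

```text
t 34.24 p [0.5841 0.0357 0.0665] yaw -3.113 gap 0.0605 F [ 0.4  0.5 -0.1]
t 34.8 p [0.5848 0.0357 0.0673] yaw -3.113 gap 0.0342 F [0.7 0.5 3.6]
[ 0.00981427 -0.02458975 -0.01994799]
```

Run:
```python
from h import *
command_gripper(0,60)
move_straight(S(0,0,77),None,.04); st()
move_straight(S(0,0,107),None,.06); hold(.2); st(); print(current_wrist_torque())
snap("scene","l2s"); snap("wrist","l2")
```

```text
t 35.42 p [0.5844 0.0357 0.077 ] yaw -3.113 gap 0.0336 F [-0.7  0.3 -2.2]
t 36.27 p [0.5842 0.0357 0.1066] yaw -3.113 gap 0.0334 F [ 0.3 -0.4 -2.6]
[-0.01321735  0.0480567  -0.00924828]
```

View pics/l2.png

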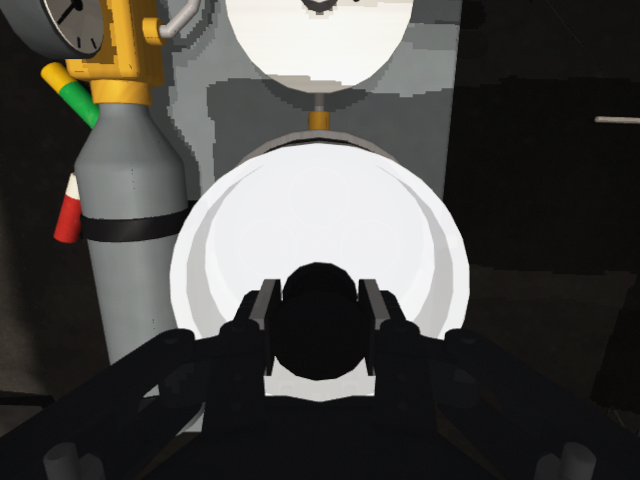

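Run:
```python
from h import *
PL=(.455,.285)
move_straight((.42,.045,.107),None,.15); st()
move_straight((.455,.285,.107),None,.15); st()
move_straight((.455,.285,.045),None,.1)
move_straight((.455,.285,.0355),None,.03);hold(.2); st()
```

```text
t 37.62 p [0.421  0.0449 0.1072] yaw -3.113 gap 0.0336 F [-0.8  0.4 -2.4]
t 39.38 p [0.4549 0.2844 0.107 ] yaw -3.113 gap 0.0338 F [ 0.1  0.  -3.5]
t 40.82 p [0.4549 0.285  0.0354] yaw -3.113 gap 0.0336 F [ 0.4 -0.1 -2.6]
```

Run:
```python
from h import *
z=.0345
while z>.030:
    move_straight((.455,.285,z),None,.02); hold(.15); f=current_contact_force()[2]; print(z,round(float(f),1))
    if f>1: break
    z-=.001
st(); command_gripper(.085); st()
p=current_tool_pos();p[2]=.16; move_straight(p,None,.2)
V={}
import pickle
for n,pp in [("s1",S(-120,-10,250)),("s2",S(-110,30,250)),("p1",(.38,-.33,.25)),("p2",(.40,-.29,.25))]:
    reach(pp,quat(YS+np.pi/2)); hold(.2); V[n]=snap("wrist",n)
pickle.dump(V,open("P.pkl","wb")); st(); snap("top","s1t")
```

```text
0.0345 9.7
t 41.22 p [0.455  0.285  0.0353] yaw -3.113 gap 0.0333 F [-3.4 -2.1  9.7]
t 41.77 p [0.455  0.285  0.0345] yaw -3.113 gap 0.0851 F [ 0.8 -0.   0.8]
t 46.7 p [ 0.3998 -0.2906  0.25  ] yaw 1.599 gap 0.0847 F [-1.3 -0.7 -0.2]
```

View pics/s1.png

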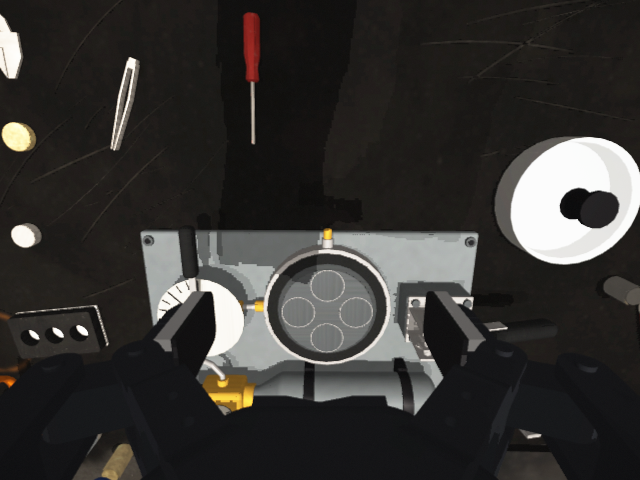

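View pics/p1.png

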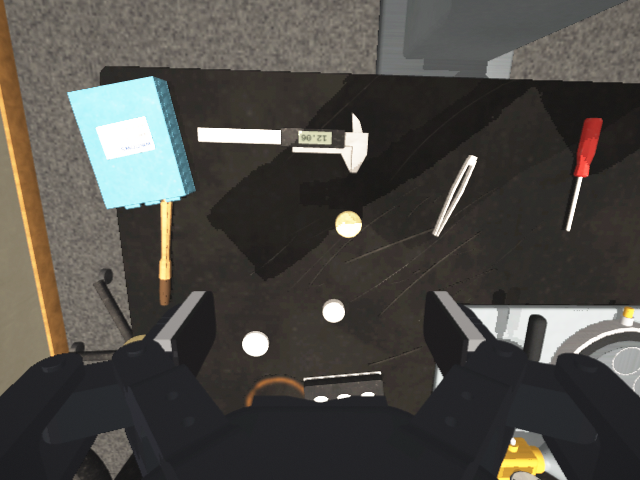

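View pics/s1t.png

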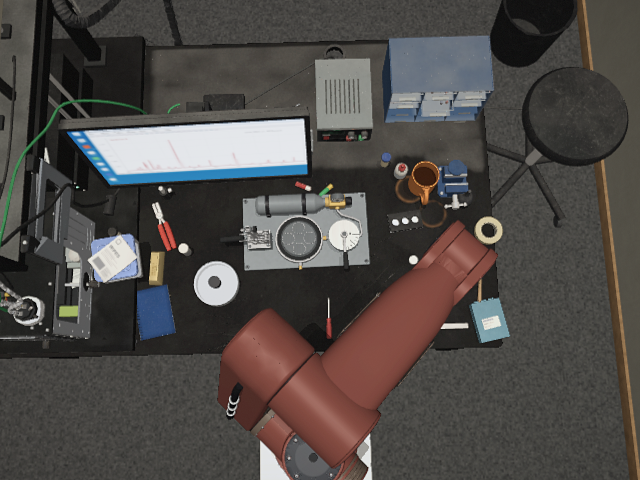

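```bash
cat > pel.py <<'E'
from h import *
def pellets(ci,im,xr=(.33,.62),yr=(-.46,-.2),z=.009):
    hsv=cv2.cvtColor(im,cv2.COLOR_BGR2HSV); m=(hsv[:,:,2]>110).astype(np.uint8)
    cs,_=cv2.findContours(m,cv2.RETR_EXTERNAL,cv2.CHAIN_APPROX_NONE); out=[]
    for c in cs:
        a=cv2.contourArea(c)
        if a<150 or a>4000: continue
        (u,v),r=cv2.minEnclosingCircle(c)
        if a/(np.pi*r*r)<.75: continue
        M=cv2.moments(c);u,v=M['m10']/a,M['m01']/a
        P=onplane(ci,u,v,z)
        if xr[0]<P[0]<xr[1] and yr[0]<P[1]<yr[1]:
            k=np.zeros(im.shape[:2],np.uint8); cv2.drawContours(k,[c],-1,1,-1)
            E=cv2.fitEllipse(c); o,d=ray(ci,u,v); dep=np.linalg.norm(P-o)
            out.append((u,v,P,max(E[1])/ci["fx"]*dep*1000*abs((np.array(ci["R"])@d)[2]),np.round(cv2.mean(hsv,k)[:3])))
    return out
E
python3 - <<'E'
from pel import *
import pickle
V=pickle.load(open("P.pkl","rb")); L={}
for n in ["p1","p2"]:
    L[n]=pellets(*V[n])
    for o in L[n]: print(n,np.round(o[:2],1),np.round(o[2],4),"dia",round(o[3],1),o[4])
for o in L["p1"]:
    for w in L["p2"]:
        if np.linalg.norm(o[2]-w[2])<.015: print(tri([(V["p1"][0],*o[:2]),(V["p2"][0],*w[:2])]))
obs=[]
for n in ["s1","s2"]:
    ci=V[n][0]; print(n,"stage pred",proj(ci,S(0,0,38)),[np.round(proj(ci,S(x,y,38)),1) for x,y in [(-32,0),(32,0),(0,32),(0,-32)]])
cv2.imwrite("pics/s12.png",np.hstack([cv2.resize(V[n][1][230:380,240:440],(400,300),interpolation=cv2.INTER_CUBIC) for n in ["s1","s2"]]))
E
```

```text
p1 [255.1 343.4] [ 0.5632 -0.4023  0.009 ] dia 32.7 [  4.   4. 245.]
p1 [333.1 310.5] [ 0.5151 -0.3078  0.009 ] dia 28.3 [  6.   9. 236.]
p1 [348. 224.] [ 0.4074 -0.2957  0.009 ] dia 29.8 [ 26.  45. 243.]
p2 [225.2 329. ] [ 0.5633 -0.4002  0.009 ] dia 32.5 [  5.   4. 243.]
p2 [301.4 295.1] [ 0.5153 -0.3078  0.009 ] dia 28.2 [  6.   8. 238.]
p2 [314.1 206. ] [ 0.4074 -0.2955  0.009 ] dia 29.5 [ 24.  83. 235.]
(array([ 0.57511621, -0.40564452, -0.00984502]), [0.00036718473011493607, 0.00036718473011494084])
(array([ 0.51520316, -0.30780723,  0.0089909 ]), [6.35897813712054e-05, 6.358978137099035e-05])
(array([ 0.40770202, -0.29552061,  0.00766817]), [5.564111146604268e-05, 5.56411114659649e-05])
s1 stage pred (np.float64(326.5738158401118), np.float64(311.2509053723208)) [array([326.8, 284.6]), array([326.3, 336.7]), array([355.4, 311.3]), array([297.8, 311.2])]
s2 stage pred (np.float64(291.87533280567396), np.float64(302.74686253467513)) [array([291.3, 275.8]), array([292.4, 328.5]), array([320.8, 302.8]), array([262.9, 302.7])]
```

View pics/s12.png

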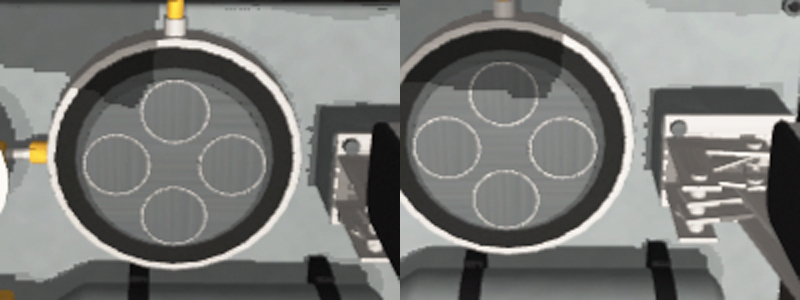

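```bash
sed -i 's/O=np.array(.*/O=np.array([.5853,.0356])/' h.py
cat > pp.py <<'E'
from pel import *
Q=quat(YS+np.pi)
def look(x,y,t,name,zh=.15):
    for k in range(2):
        reach((x,y,zh),Q); hold(.25); ci,im=snap("wrist",name+str(k))
        L=sorted(pellets(ci,im,(x-.06,x+.06),(y-.06,y+.06),t),key=lambda o:np.hypot(o[2][0]-x,o[2][1]-y))
        for o in L: print(name,k,np.round(o[:2],1),np.round(o[2],4),"dia",round(o[3],1),o[4])
        if not L: return None
        x,y=L[0][2][:2]
    return x,y
def pick(x,y,zt=.002,op=.05,f=40):
    command_gripper(op); move_straight((x,y,.03),None,.15); move_straight((x,y,zt),None,.05); st()
    command_gripper(0,f); hold(.15); st()
    move_straight((x,y,.09),None,.12); hold(.1); st()
def place(sx,sy,zt=.002):
    p=S(sx,sy,120); move_straight((p[0],p[1],.12),None,.2); g=current_finger_gap(); print("gap before place",g)
    move_straight(S(sx,sy,60),None,.15); move_straight(S(sx,sy,38+zt*1000+1.5),None,.03); hold(.1); st()
    z=38+zt*1000+.5
    for _ in range(4):
        move_straight(S(sx,sy,z),None,.02); hold(.1)
        if current_contact_force()[2]>2: break
        z-=.5
    print("z",z); st()
    command_gripper(max(.042,g+.010)); hold(.1); move_straight(S(sx,sy,75),None,.06); move_straight(S(sx,sy,150),None,.2)
E
python3 - <<'E'
from pp import *
command_gripper(.05)
p=look(.4074,-.2956,.009,"q1")
E
```

```text
q1 0 [319.2 220.1] [ 0.4079 -0.2964  0.009 ] dia 29.4 [ 26.  66. 244.]
q1 1 [319.6 220.8] [ 0.4078 -0.2964  0.009 ] dia 29.5 [ 26.  67. 243.]
```

View pics/q11.png

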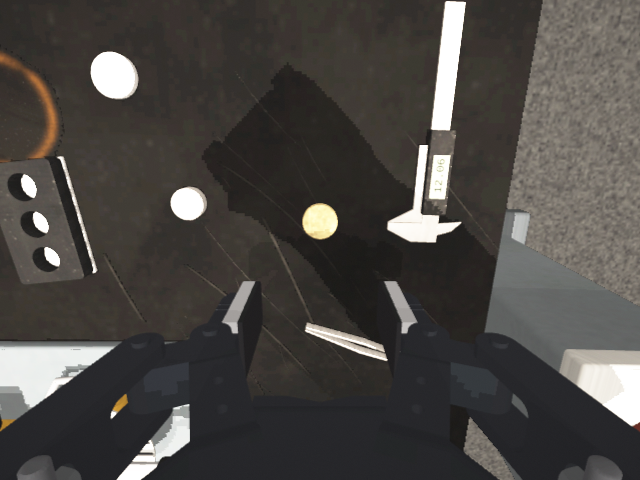

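Run:
```python
from pp import *
pick(.4078,-.2964)
```

```text
t 51.32 p [ 0.4078 -0.2964  0.0019] yaw -3.113 gap 0.0499 F [-0.2 -0.2  0.5]
t 51.81 p [ 0.408  -0.2966  0.0025] yaw -3.113 gap 0.026 F [-1.7  1.1  6.8]
t 52.79 p [ 0.4073 -0.2959  0.0892] yaw -3.113 gap 0.0266 F [-0.1  0.6 -0.1]
```

Run:
```python
from pp import *
place(32,0); st()
p=look(.5153,-.3078,.011,"q2")
```

```text
gap before place 0.02659137323830944
t 56.33 p [0.6175 0.0365 0.0417] yaw -3.113 gap 0.0265 F [-0.3 -0.4 -0.3]
z 40.0
t 57.03 p [0.6175 0.0365 0.0406] yaw -3.113 gap 0.0266 F [-1.6  0.3  5.2]
t 58.69 p [0.6172 0.0365 0.1498] yaw -3.113 gap 0.0419 F [-0.1  1.5  0.4]
q2 0 [319.5 219.2] [ 0.5159 -0.3089  0.011 ] dia 26.7 [ 19.  13. 240.]
q2 1 [319.5 221.5] [ 0.5159 -0.3089  0.011 ] dia 26.8 [ 20.  14. 238.]
```

View pics/q21.png

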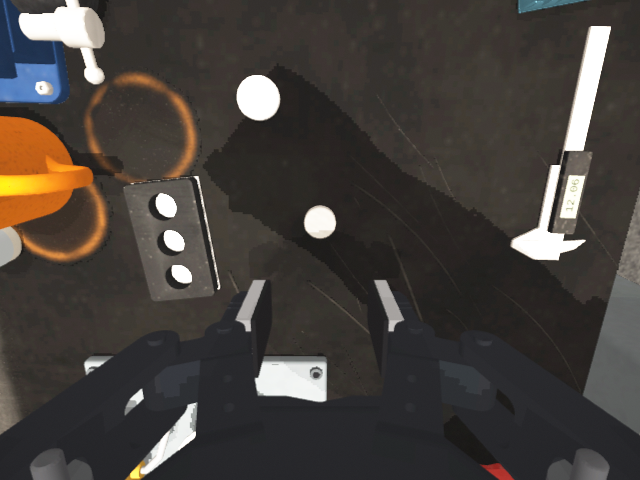

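Run:
```python
from pp import *
pick(.5159,-.3089,.003,.046)
if current_finger_gap()>.018: place(0,-32,.003); p=look(.5640,-.4020,.007,"q3")
```

```text
t 62.75 p [ 0.5159 -0.3089  0.0029] yaw -3.113 gap 0.0461 F [-0.1 -0.3  0.3]
t 63.23 p [ 0.5162 -0.3091  0.0035] yaw -3.113 gap 0.0236 F [-1.4  0.   6.1]
t 64.21 p [ 0.5153 -0.3085  0.089 ] yaw -3.113 gap 0.0236 F [ 0.2  0.6 -0.5]
gap before place 0.023286197066008454
t 67.35 p [0.5864 0.0036 0.0427] yaw -3.113 gap 0.0233 F [-0.5 -0.5  0. ]
z 41.0
t 68.05 p [0.5864 0.0036 0.0415] yaw -3.113 gap 0.0233 F [-1.9  0.7  4.8]
q3 0 [318.4 216.9] [ 0.5656 -0.404   0.007 ] dia 32.0 [ 20.   7. 245.]
q3 1 [319.5 220.4] [ 0.5656 -0.404   0.007 ] dia 32.0 [ 20.   8. 243.]
```

View pics/q31.png

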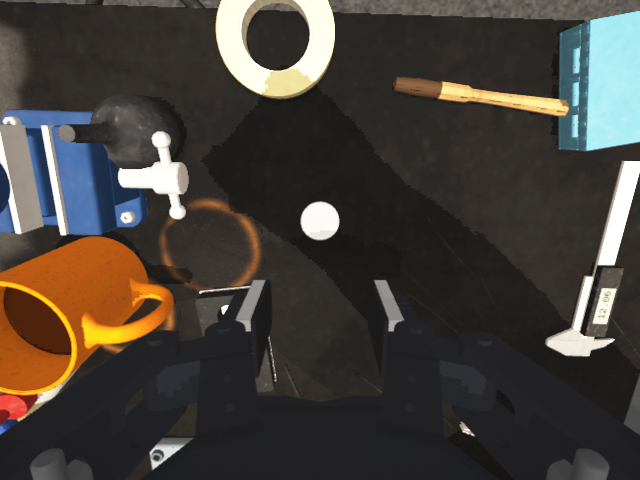

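Run:
```python
from pp import *
import pickle
pick(.5656,-.4038,.0015,.05)
if current_finger_gap()>.018:
    p=current_tool_pos(); move_straight((p[0],p[1],.12),None,.2)
    place(-32,0,.0015)
V={}
for n,pp in [("e1",S(-130,-10,250)),("e2",S(-120,30,250)),("e3",S(-95,0,170))]:
    reach(pp,quat(YS+np.pi/2)); hold(.2); V[n]=snap("wrist",n)
pickle.dump(V,open("E.pkl","wb")); st()
```

```text
t 73.97 p [ 0.5656 -0.4039  0.0015] yaw -3.113 gap 0.05 F [-0.3  0.2 -0.3]
t 74.45 p [ 0.566  -0.4041  0.0022] yaw -3.113 gap 0.0291 F [-1.   0.7  5.6]
t 75.44 p [ 0.5651 -0.4033  0.0888] yaw -3.113 gap 0.0294 F [ 0.1  0.2 -0.7]
gap before place 0.02920083232598809
t 79.52 p [0.5535 0.0347 0.0412] yaw -3.113 gap 0.0293 F [-0.8 -0.9  0.1]
z 40.0
t 79.87 p [0.5536 0.0347 0.0402] yaw -3.113 gap 0.0293 F [ 0.8 -0.4  2.6]
t 84.36 p [0.491  0.0332 0.1715] yaw 1.6 gap 0.042 F [ 0.6  0.2 -0.2]
```

View pics/e1.png

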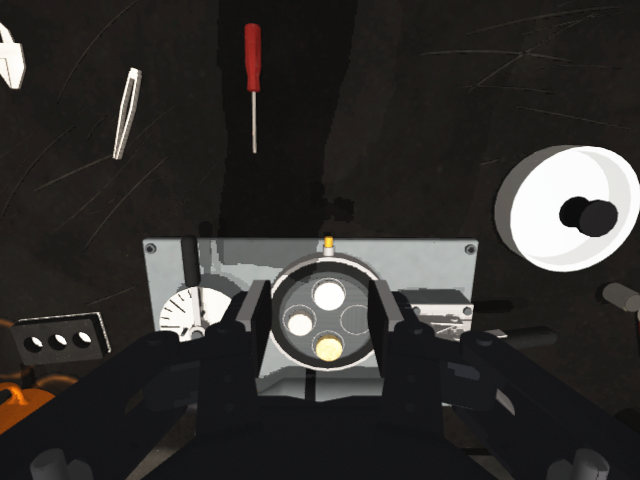

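View pics/e3.png

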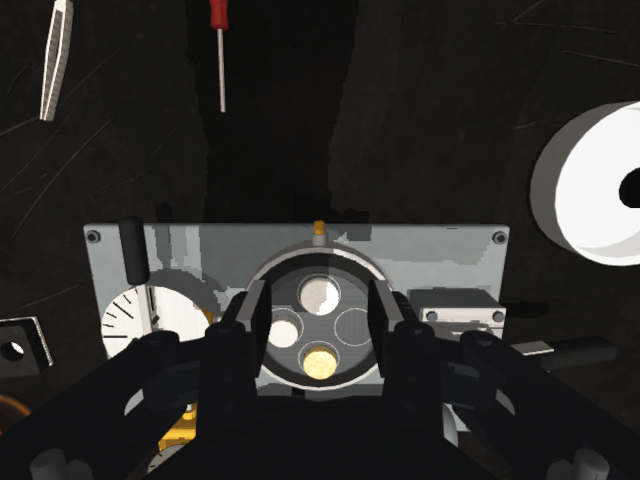

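Run:
```python
from pp import *
import pickle
V=pickle.load(open("E.pkl","rb"))
for n in ["e1","e3"]:
    ci=V[n][0]; print(n,[np.round(proj(ci,S(x,y,38)),1) for x,y in [(-32,0),(32,0),(0,32),(0,-32)]])
cv2.imwrite("pics/e13.png",np.hstack([cv2.resize(V["e1"][1][240:380,260:400],(400,400),interpolation=cv2.INTER_CUBIC),cv2.resize(V["e3"][1][230:400,235:405],(400,400),interpolation=cv2.INTER_CUBIC)]))
command_gripper(.085)
reach((.42,.10,.2),Q); reach((.455,.285,.15),Q); hold(.2); snap("wrist","f1"); st()
```

```text
e1 [array([327.7, 292.9]), array([327.3, 344.2]), array([356.1, 319.1]), array([298.9, 319.1])]
e3 [array([318.2, 293.2]), array([318.2, 357.9]), array([354.6, 326.5]), array([281.8, 326.4])]
t 87.19 p [0.4555 0.284  0.1506] yaw -3.114 gap 0.0847 F [ 0.4  0.5 -0.1]
```

View pics/e13.png

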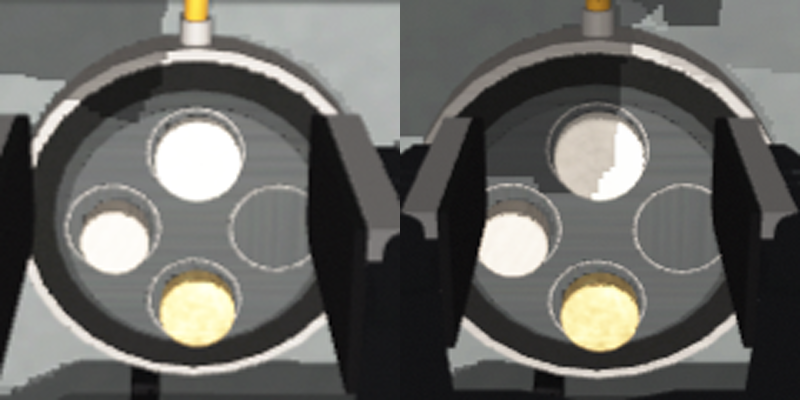

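View pics/f1.png

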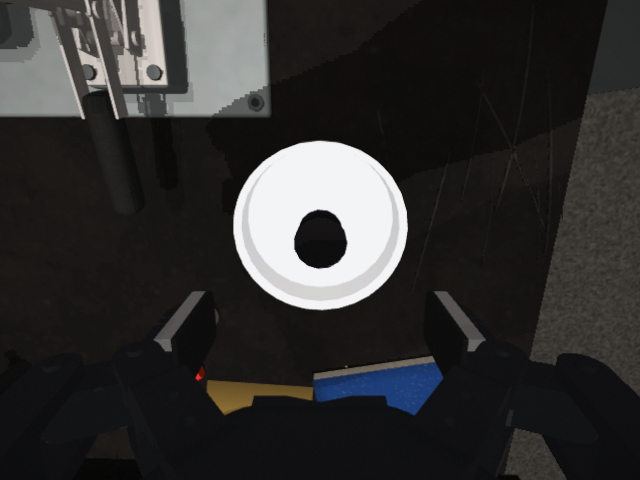

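Run:
```python
from pp import *
move_straight((.455,.285,.07),None,.15); move_straight((.455,.285,.035),None,.06); st()
command_gripper(0,60); hold(.2); st()
move_straight((.455,.285,.11),None,.08); hold(.1); st()
if current_finger_gap()>.03:
    move_straight((.42,.045,.115),None,.15); st()
    move_straight((.5848,.0358,.115),None,.12); hold(.2); st()
    snap("wrist","f2"); snap("scene","f2s")
```

```text
t 88.61 p [0.455 0.285 0.035] yaw -3.113 gap 0.0849 F [-0.4  0.8  0.6]
t 89.35 p [0.4551 0.2851 0.0355] yaw -3.113 gap 0.0335 F [-1.2 -1.   4.5]
t 90.54 p [0.4546 0.2848 0.1094] yaw -3.113 gap 0.0336 F [-0.3  0.1 -3.2]
t 92.31 p [0.4201 0.0454 0.115 ] yaw -3.112 gap 0.0336 F [-0.9 -0.3 -3.1]
t 94.03 p [0.5846 0.0358 0.1152] yaw -3.113 gap 0.0335 F [-0.1  0.2 -2.5]
```

View pics/f2.png

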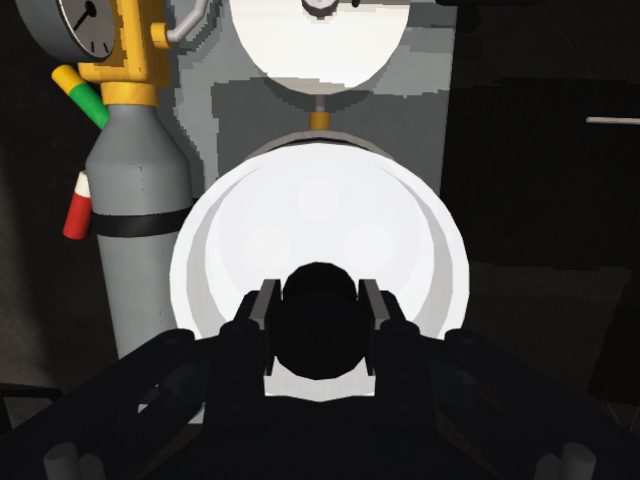

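Run:
```python
from pp import *
x,y=.5848,.0358
move_straight((x,y,.078),None,.08); st()
z=.074
while z>=.0655:
    move_straight((x,y,z),None,.03); hold(.1); f=current_contact_force(); print(round(z,4),np.round(f,1),round(float(current_tool_pos()[2]),4))
    if f[2]>6: break
    z-=.0015
st()
```

```text
t 94.75 p [0.5849 0.0358 0.078 ] yaw -3.113 gap 0.0337 F [-0.1  1.3 -2.3]
0.074 [-0.9 -0.2 -2.4] 0.0742
0.0725 [-0.1 -0.9 -2.1] 0.0725
0.071 [ 0.  -0.6 -2.2] 0.071
0.0695 [ 0.9 -0.  -2.8] 0.0695
0.068 [ 0.6 -0.8 -2. ] 0.068
0.0665 [-3.3 -0.3  7.9] 0.0675
t 96.88 p [0.5851 0.0357 0.0675] yaw -3.113 gap 0.0337 F [-3.3 -0.3  7.9]
```

Run:
```python
from pp import *
import pickle
command_gripper(.085); st(); p=current_tool_pos(); p[2]=.18; move_straight(p,None,.15)
V={}
for n,x,y,z in [("G1",-120,20,330),("G3",-60,-20,250)]:
    reach(S(x,y,z),quat(YS+np.pi/2)); hold(.2); V[n]=snap("wrist",n); st()
pickle.dump(V,open("G2.pkl","wb"))
ci=V["G3"][0]; print(proj(ci,S(0,0,100)))
snap("scene","f3s")
im=cv2.imread("pics/f3s.png"); cv2.imwrite("pics/f3c.png",cv2.resize(im[180:300,230:410],None,fx=4.4,fy=4.4,interpolation=cv2.INTER_CUBIC))
```

```text
t 97.44 p [0.5847 0.0358 0.0664] yaw -3.113 gap 0.0849 F [-0.9 -0.3  0.7]
t 100.02 p [0.4648 0.0521 0.3296] yaw 1.6 gap 0.085 F [-0.   0.4 -0.2]
t 100.78 p [0.5261 0.0143 0.2513] yaw 1.6 gap 0.085 F [-0.3 -1.4 -0.3]
(np.float64(340.37854671895565), np.float64(282.32747362928296))
```

View pics/G3.png

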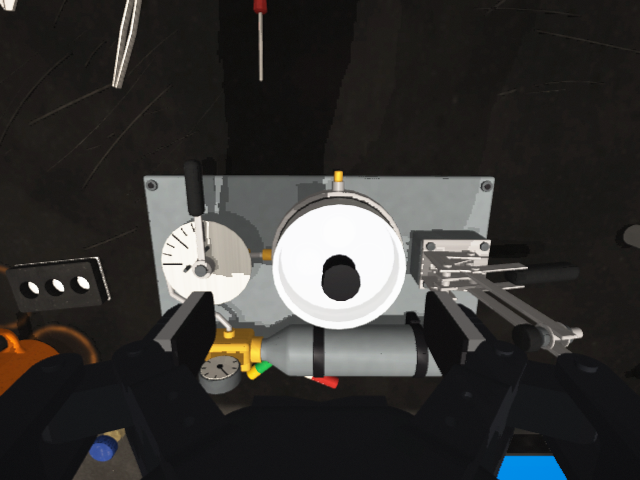

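View pics/f3c.png

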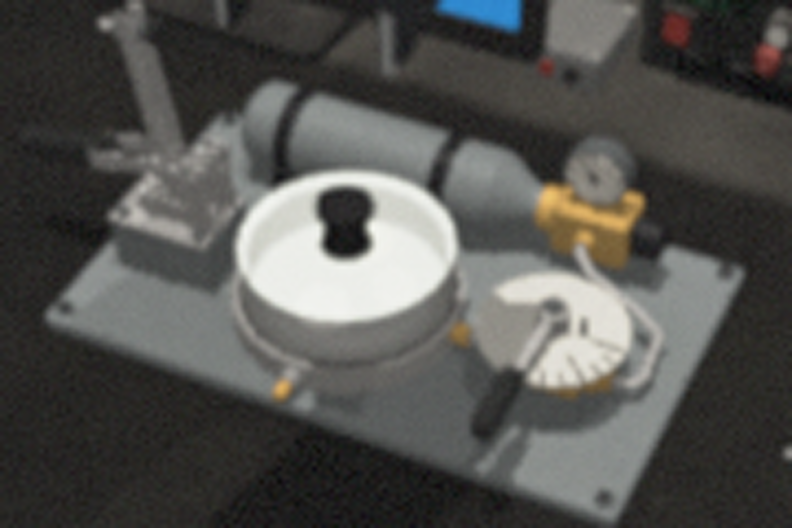

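Run:
```python
from h import *
command_gripper(.05)
reach(S(-60,212,250),quat(YS)); p=cp(CL);p[2]=.2; reach(p,quat(YS)); move_straight(cp(CL),None,.15); st()
command_gripper(0,40); hold(.2); st()
for s in np.linspace(CL,0,17)[1:]:
    move_straight(cp(s),None,.1); print(np.round(current_contact_force(),1),round(float(current_finger_gap()),4),end=' | ')
print(); hold(.2); st()
move_straight(S(0,75,214-19),None,.05); hold(.2); st()
```

```text
t 104.55 p [0.5798 0.2478 0.0532] yaw 0.029 gap 0.05 F [0.7 0.4 0.8]
t 105.15 p [0.5792 0.2476 0.0523] yaw 0.029 gap 0.0155 F [-2.1  0.8  4.7]
[-0.4 -3.8  0.1] 0.0154 | [ 0.3 -4.5  0.5] 0.0152 | [ 0.5 -2.1 -0.6] 0.015 | [-0.7 -0.5  1. ] 0.0155 | [-0.5 -1.7 -0.1] 0.0152 | [ 0.4 -3.  -0.1] 0.0154 | [ 0.2 -3.9 -1.7] 0.0154 | [-0.6 -1.7  0.2] 0.0154 | [-1.4  0.6  3.1] 0.0156 | [-3.1  2.7  5.3] 0.0156 | [-3.5  1.2  6.1] 0.0155 | [-2.8  1.3  3.1] 0.0154 | [-2.8 -0.1 -1. ] 0.0151 | [-2.2  1.3 -1.2] 0.0153 | [-3.2  2.3  2. ] 0.0152 | [-4.   0.9  0.7] 0.0149 | 
t 110.02 p [0.5829 0.1147 0.196 ] yaw 0.029 gap 0.0154 F [-4.6  0.8  0.9]
t 110.47 p [0.583  0.111  0.1952] yaw 0.029 gap 0.0155 F [-5.8  1.2  4.8]
```

Run:
```python
from h import *
import pickle
command_gripper(.05); hold(.2); st(); p=current_tool_pos(); p[2]=.29; move_straight(p,None,.2)
K={}
for n,y,z in [("k1b",95,330),("k2b",130,330)]:
    reach(S(0,y,z),quat(YS)); hold(.2); K[n]=snap("wrist",n); st()
pickle.dump(K,open("K2.pkl","wb"))
a=[cv2.resize(K[n][1][180:340,240:400],(400,400),interpolation=cv2.INTER_CUBIC) for n in K]
cv2.imwrite("pics/kcb.png",np.clip(np.hstack(a).astype(float)*2.5,0,255).astype(np.uint8))
```

```text
t 111.09 p [0.5832 0.1105 0.195 ] yaw 0.029 gap 0.0498 F [-0.3 -0.6 -0.5]
t 112.27 p [0.582  0.1302 0.3286] yaw 0.029 gap 0.0497 F [-0.4  0.1  0.4]
t 112.78 p [0.5816 0.1648 0.3299] yaw 0.028 gap 0.05 F [-0.6  0.3  0.1]
```

View pics/kcb.png

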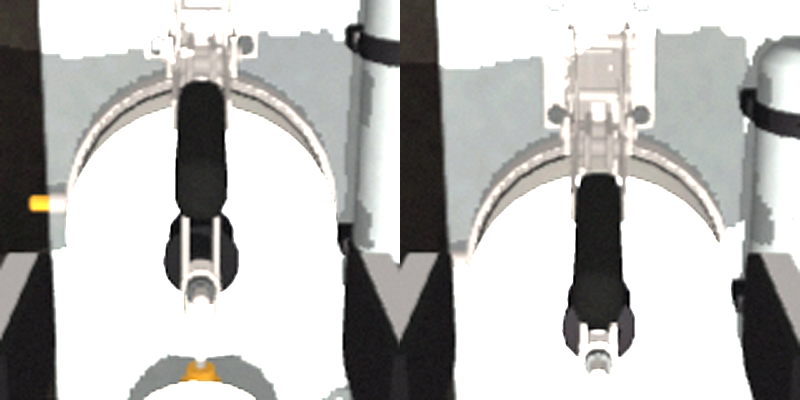

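Run:
```python
from h import *
import pickle
A=pickle.load(open("K.pkl","rb"));B=pickle.load(open("K2.pkl","rb"))
for V in (A,B):
    for n in V: print(n,[np.round(proj(V[n][0],S(0,y,z)),1) for y,z in [(77,233),(0,110),(-135,71)]])
r=[]
for a,b in (("k1","k1b"),("k2","k2b")):
    for V,n in ((A,a),(B,b)):
        c=V[n][1][205:335,285:352]; r.append(cv2.resize(np.clip(c.astype(float)*4,0,255).astype(np.uint8),(198,520)))
cv2.imwrite("pics/kcmp.png",np.hstack(r))
```

```text
k1 [array([317.3, 261. ]), array([317.9, 288.1]), array([318. , 369.6])]
k2 [array([317.3, 304.7]), array([317.9, 316.1]), array([318. , 391.6])]
k1b [array([319.9, 260.8]), array([319.8, 288.1]), array([319.7, 369.9])]
k2b [array([318.7, 303.8]), array([318.8, 315.5]), array([318.8, 391.2])]
```

View pics/kcmp.png

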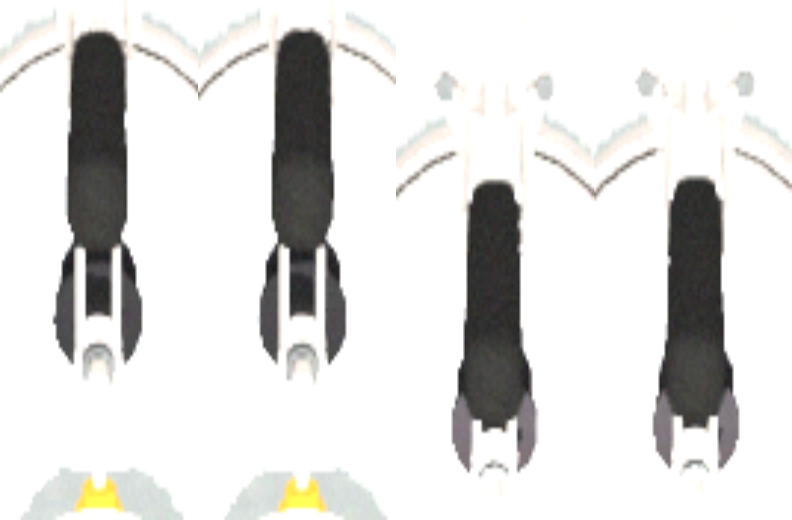

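Run:
```python
from h import *
command_gripper(.05)
reach(S(-100,40,300),quat(YS+np.pi/2)); p=lev(0);p[2]=.17; reach(p,lq(0)); move_straight(lev(0),None,.12); st()
command_gripper(.0,30); hold(.1); st()
for t in np.linspace(0,.785,7)[1:]:
    move_straight(lev(t),lq(t),.1); F=current_contact_force()
    print(round(t,2),np.round(F,1),np.round(current_wrist_torque(),2))
hold(.2); st()
command_gripper(.05); st()
p=current_tool_pos(); p[2]=.2; move_straight(p,None,.2)
# view with dial in sight
for n,q,a in [("t1",S(-130,-135,240),YS+np.pi/2),("t2",S(-80,-170,200),YS+np.pi/2+.785)]:
    reach(q,quat(a)); hold(.2); snap("wrist",n); st()
im=cv2.imread("pics/t1.png")
```

```text
t 116.5 p [ 0.4998 -0.102   0.0567] yaw 1.6 gap 0.0504 F [-0.6 -0.2 -0.7]
t 117.01 p [ 0.4996 -0.1021  0.0564] yaw 1.6 gap 0.0135 F [-0.7 -0.7  6.6]
0.13 [-1.7  0.4  8.1] [0.05 0.14 0.14]
0.26 [-1.6  0.7  7.9] [0.06 0.26 0.1 ]
0.39 [-1.4  0.3  8.2] [0.06 0.29 0.25]
0.52 [-1.6  0.7  9.6] [0.1  0.39 0.23]
0.65 [-2.4  0.1  9.9] [0.09 0.42 0.25]
0.78 [-2.6  0.2 11.3] [0.11 0.5  0.25]
t 118.91 p [ 0.5271 -0.1641  0.0564] yaw 2.376 gap 0.0133 F [-1.5  0.1 10.1]
t 119.35 p [ 0.5272 -0.1646  0.0558] yaw 2.383 gap 0.0499 F [-0.2  0.1  0.2]
t 121.29 p [ 0.4594 -0.1033  0.2396] yaw 1.6 gap 0.05 F [-0.3 -1.1  0.2]
t 122.33 p [ 0.5102 -0.1365  0.2004] yaw 2.384 gap 0.0498 F [ 0.2  0.4 -0.8]
```

View pics/t1.png

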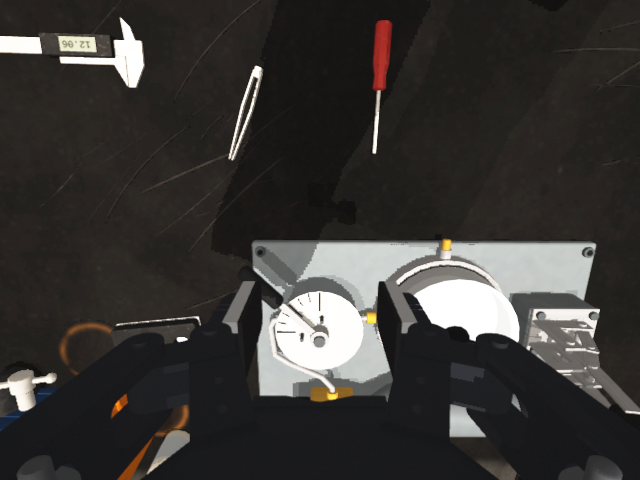

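View pics/t2.png

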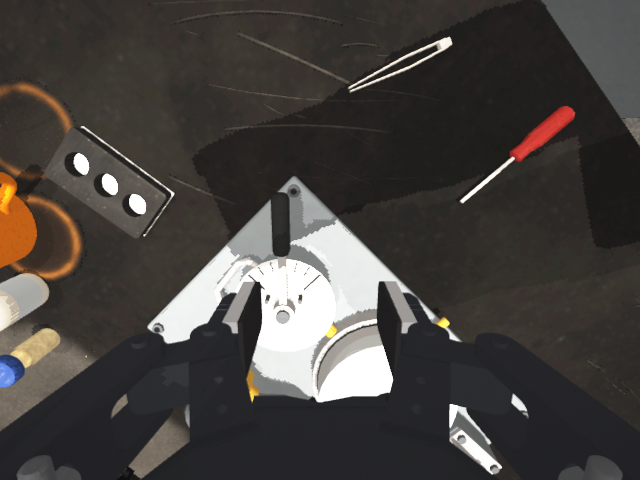

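Run:
```python
from h import *
# repeat with lever near image centre
reach(lev(.785,60,210)-np.array([0,0,0]),lq(.785)); hold(.25); ci,im=snap("wrist","t3"); st()
import pickle; pickle.dump((ci,im),open("T3.pkl","wb"))
print("pred hub",proj(ci,S(0,-135,72)),"grip",proj(ci,lev(.785,85,76)))
cv2.imwrite("pics/t3c.png",cv2.resize(im[100:340,220:420],(650,780),interpolation=cv2.INTER_CUBIC)[:600])
```

```text
t 122.92 p [ 0.5474 -0.1428  0.21  ] yaw 2.385 gap 0.0503 F [-0.5  0.3 -0.2]
pred hub (np.float64(318.17566934424167), np.float64(289.47306747524124)) grip (np.float64(318.17848130524345), np.float64(192.45956001731176))
```

View pics/t3.png

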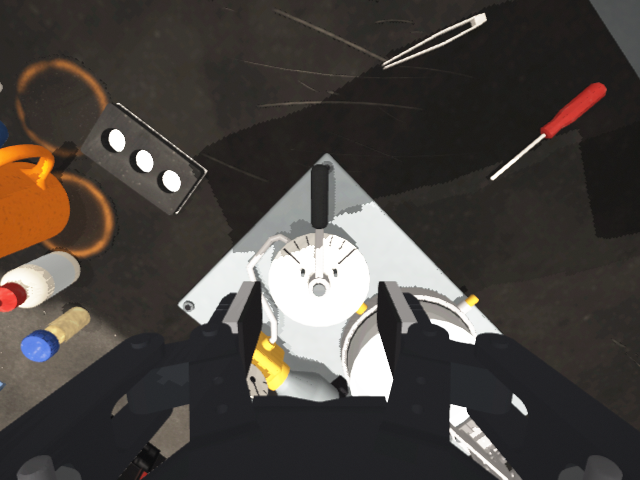

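View pics/t3c.png

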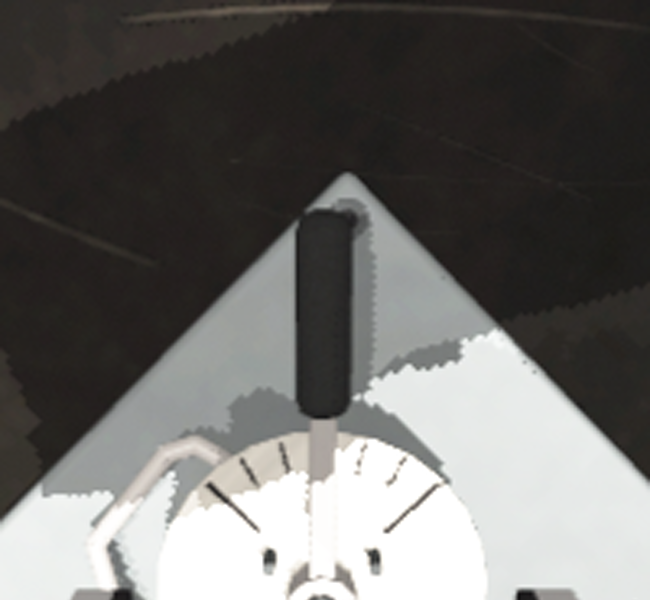

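Run:
```python
from h import *
import pickle
ci,im=pickle.load(open("T3.pkl","rb"))
f=lambda x,y:(220+x/3.25,100+y/3.25)
def ang(a,b,z):
    A=onplane(ci,*f(*a),z);B=onplane(ci,*f(*b),z);d=B-A; return np.arctan2(-d[1],-d[0])
m90=ang((258,531),(208,483),.0545); m0=ang((385,532),(445,482),.0545)
m75=ang((260,485),(240,458),.0545);m60=ang((290,470),(280,443),.0545);m30=ang((358,472),(365,443),.0545);m15=ang((390,485),(405,458),.0545)
print("marks minus nominal",np.round([m90-np.pi/2,m75-1.309,m60-1.0472,m30-.5236,m15-.2618,m0],3))
# lever: black grip PCA + stem
g=cv2.cvtColor(im,cv2.COLOR_BGR2GRAY)
mid=[]
for v in range(174,224,4):
    row=g[v,300:340]; mk=np.where(row<55)[0]
    # contiguous run around center
    c=20; l=r=19
    while row[l-1]<60 and l>1:l-=1
    while row[r+1]<60 and r<38:r+=1
    mid.append((v,300+(l+r)/2,r-l+1))
print(mid)
print("lever",ang((319,613),(324.3,310),.072),ang((321,550),(324.3,250),.072))
```

```text
marks minus nominal [ 0.011  0.109  0.101  0.073  0.08  -0.024]
[(174, 319.0, 17), (178, 319.0, 17), (182, 319.0, 17), (186, 319.0, 17), (190, 319.0, 17), (194, 319.0, 17), (198, 319.0, 17), (202, 319.0, 17), (206, 319.0, 17), (210, 319.0, 17), (214, 319.0, 17), (218, 319.0, 17), (222, 319.0, 17)]
lever 0.798009437081755 0.8042925907882622
```

Run:
```python
from h import *
import pickle
command_gripper(.07)
p=lev(.785,-10,110); reach(lev(.785,-10,180),lq(.785)); move_straight(p,None,.1); hold(.3); ci,im=snap("wrist","t4"); st()
pickle.dump((ci,im),open("T4.pkl","wb"))
move_straight(lev(.785,-10,200),None,.2)
print("pred hub",proj(ci,S(0,-135,72)),"dialc",proj(ci,S(0,-135,54)),"grip",proj(ci,lev(.785,85,76)))
```

```text
t 124.85 p [ 0.5963 -0.0921  0.1103] yaw 2.385 gap 0.07 F [-1.3 -0.2  0.2]
pred hub (np.float64(319.6073711178856), np.float64(247.24034834387567)) dialc (np.float64(319.58617191041174), np.float64(237.81296681400016)) grip (np.float64(319.88091907459227), np.float64(75.11073672712652))
```

View pics/t4.png

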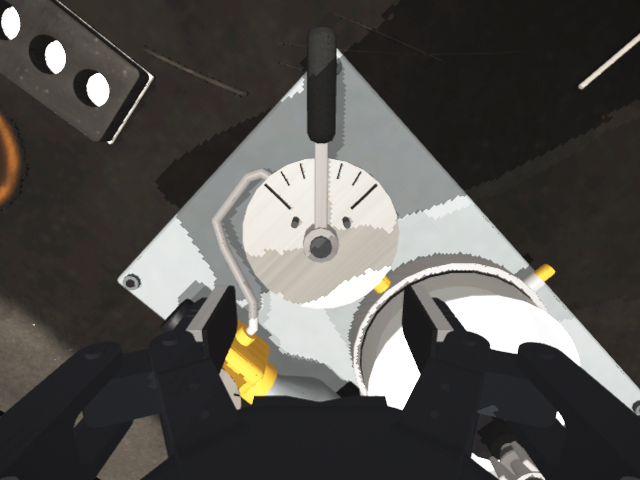

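Run:
```python
from h import *
reach((.40,-.02,.35),quat(YS+np.pi/2)); hold(.3); snap("wrist","z1"); 
reach((.30,.30,.35),quat(YS+np.pi/2)); hold(.3); snap("scene","z1s"); snap("top","z1t"); st()
im=cv2.imread("pics/z1s.png"); cv2.imwrite("pics/z1c.png",cv2.resize(im[180:300,230:410],None,fx=4.4,fy=4.4,interpolation=cv2.INTER_CUBIC))
```

```text
t 128.47 p [0.3002 0.2997 0.35  ] yaw 1.599 gap 0.0696 F [-0.  -0.3  1.1]
```

View pics/z1.png

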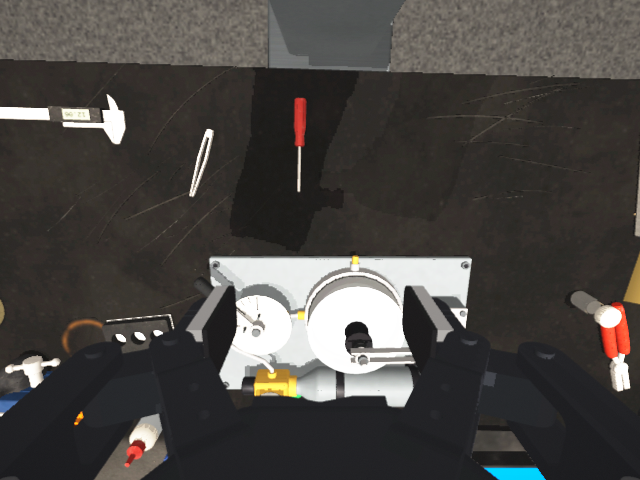

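View pics/z1c.png

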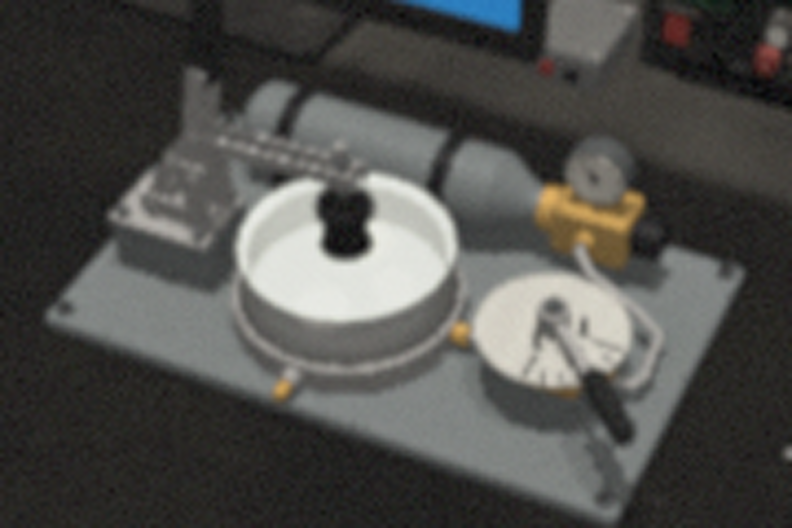

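View pics/z1t.png

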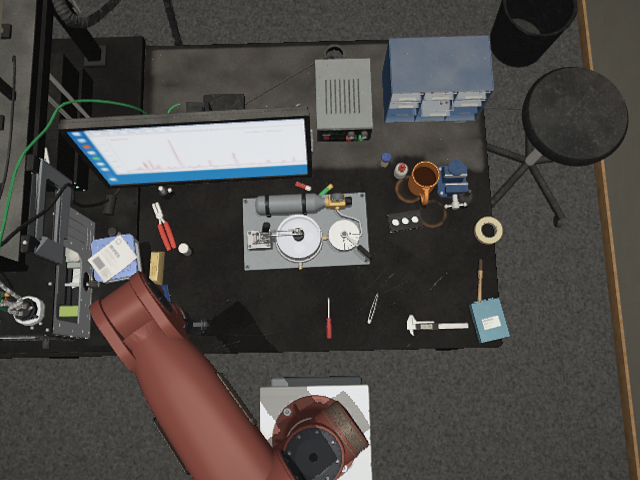

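```bash
python3 -c "
from bench import *
hand_in(); print(current_time())"
```

```text
the job is handed in; nothing more can be done
the job is handed in; nothing more can be done
```

The job is done and handed in, at about 128 s of the 210 s allowed.

**What I did, in order:**
- I shut the valve onto its stop, threw the clamp right back, and stood the cover on the bench to the left of the station.
- I laid the three pellets that were on the bench (brass, steel, aluminium) in the back, right and front circles of the stage.
- I put the cover back, locked the clamp on the knob, and turned the valve lever to half.

**What the last checks showed:**
- **Pellets:** all three were inside their engraved circles and looked flat before the cover went on. No loose pellet was left on the bench.
- **Cover:** it met the flange at the same gripper height as when I first picked it up (67.5 mm against 67.2 mm).
- **Clamp:** the handle and spindle were within about a pixel of the original locked pictures.
- **Valve:** the lever stood on the long 45 degree mark to within about 1 degree in a close view.
- **Everything else:** the carrier and vial appeared unmoved in the top view.

**Checks that disagreed:**
- **Station position:** the knob, stage and screws gave positions 1–2 mm apart, about the camera calibration error, so I used a compromise.
- **Dial marks:** an earlier view from farther away gave angles too noisy to use, so the valve check rests on the close view.
- **Cover grip:** the fingers closed at 34 mm, so they held the knob by its head and not by its 28 mm neck.

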